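# Take the crank off the hand mill and stand it in the utensil pot

## Task

Take the hand mill apart for storing: undo the round knurled nut on top - nothing shows whether its thread is right-hand or reverse, so turn it gently both ways, feel where it comes up hard and go the other way - and leave the nut in the saucer. Then lift the steel crank straight up off its square drive and lay it flat on the worktop to change your grip; let go of it, take it again and stand it hub end down, wooden grip up, in the white pot. Leave the other things on the worktop where they are and do not tip the pot over.

Things in the scene. Friction and masses are not known exactly. Their poses are not given: they have to be found in the camera images.
- mill: hand mill, fixed by its feet, spindle locked: wooden box on a 118 mm square foot, 93 mm high, steel dome above (100 mm wide at its foot, narrowing to 74 mm at 120 mm height). Origin: centre of its underside; z up, the spindle's axis; -x: side with the drawer knob. The crank's hub sits on the dome's flat top at z = 126 mm over a square drive 30 mm wide, 12 mm high
- stud_top (a point): end of the mill's stud (28 mm across its coarse thread), on the spindle's axis at z = 156 mm of the mill, inside the nut at first. The hand of the thread differs from mill to mill and cannot be seen. The tightening way the nut meets a hard stop within 20 degrees of its start; the loosening way it turns lightly to a second stop 105 to 125 degrees from its start
- nut: round dark steel knob nut, closed on top, 52 mm across, 28 mm high, 300 g, on the crank's hub. Origin: centre of its underside; z: its axis, up. Only hand-tight. 80 to 100 degrees of turning from its start frees it (two bites). At the second stop it lifts straight off (20 mm to clear); before, it has 1 or 2 mm of lift. 0.4 Nm is ample to feel a stop
- crank: steel crank, 170 g, 226 mm long: square hub 48 mm wide, 14 mm thick, flat alloy arm, wooden grip. Origin: centre of the hub's underside; x along the arm from hub to grip; z up. A boss 24 mm wide runs to x = 37 mm, then the arm 13 mm wide to x = 202 mm, underside z = 7, top z = 14 mm, flush with the hub's top. On the mill the arm points to the back. Lift it straight up 32 mm
- crank_knob (a point): top of the crank's round wooden grip (20 mm across, x = 190 mm, from z = 14 to 40 mm of the crank). A rivet head under it reaches down to z = 0, so that the crank lies level on a flat surface
- crank_grip (a point): point in the middle of the crank's arm near the hub, at x = 55 mm, z = 10.5 mm of the crank, 79 mm from the hub's outer end; axes as the crank's
- pot: white stoneware utensil pot, open at the top, 76 mm across, 80 mm high, inside 64 mm wide and 70 mm deep, 0.8 kg, loose. Origin: centre of its underside; z up
- saucer: white saucer, 132 mm across, rim 16 mm high, its floor 5 mm above the underside, loose. Origin: centre of its underside; z up
- mug: striped mug, 90 mm tall, behind the mill; to be left alone. Origin: centre of its underside
- salt_shaker: glass salt shaker with a steel cap, 44 mm round, 90 mm tall; to be left alone. Origin: centre of its underside
- spice_jar: spice jar with a red cap, 45 mm round, 106 mm tall; to be left alone. Origin: centre of its underside
- honey_jar: glass jar with a grey lid, 66 x 72 mm, 102 mm tall; to be left alone. Origin: centre of its underside
- teaspoon: teaspoon lying flat, 130 mm long; to be left alone. Origin: centre of its underside
Mind the look-alikes: they are no part of the job. Several things have the shape of the nut; the one meant has the colours described above.

How it is judged:
On the way, in this order (a step that is already met when the one before it is completed fails the run):
1. the nut is undone and lies in the saucer, let go (horizontal distance between nut and saucer below 0.042 m and z of nut in the frame of saucer below 0.04 m and contact force between nut and saucer above 0.1 N and contact force between nut and the fingers below 0.1 N), for 0.2 s.
2. the crank is off the mill and lies flat on the worktop, let go (height (world z) of crank below 0.03 m and angle between crank's own z axis and vertical below 0.15 rad and contact force between crank and the fingers below 0.1 N and linear speed of crank below 0.03 m/s), for 0.3 s.
At the end, for the whole second after the job is handed in: The nut rests in the saucer (its centre within 42 mm of the saucer's). The crank stands in the pot hub end down, at rest: hub centre within 40 mm of the pot's axis and less than 55 mm above the pot's underside, arm within 0.6 rad of upright; the pot stands upright (within 0.1 rad) (horizontal distance between nut and saucer below 0.042 m and z of nut in the frame of saucer below 0.04 m and contact force between nut and saucer above 0.1 N and horizontal distance between crank and pot below 0.04 m and z of crank in the frame of pot below 0.055 m and angle between crank's own x axis and vertical below 0.6 rad and angle between pot's own z axis and vertical below 0.1 rad and linear speed of each of crank, nut below 0.03 m/s); the robot touches nothing.
It fails at once if a thing that does not belong to the job is pushed more than 40 mm (distance of any of mug, salt_shaker, spice_jar, honey_jar, teaspoon from where it was at the start of the episode above 0.04 m).
It fails at once if the pot is tipped over (angle between pot's own z axis and vertical above 0.5 rad).
It also fails if it takes over 72 s, if anything falls off the work surface, if the arm or the gripper's body presses on something with over 40 N, if the wrist force passes 120 N, or if a joint passes its speed limit or range.

## Robot

A 6-joint arm with a two-finger parallel gripper is mounted at the origin on a cart in front of the work surface, level with it; the furniture and walls round the work are solid. World frame = base frame: x ahead of the robot, y to its left, z up, the work surface at z = 0. Lengths are in m, angles in rad, forces in N, time in s.
With the tool pointing down it reaches from about 0.35 to 0.775 m from the base axis. Payload 7.3 kg.
Tool frame: the origin (TCP) lies midway between the tips of the shut fingers; the grasp point (between the pads) lies 19 mm behind it; z points along the fingers, y is the line along which they close (so a half turn about z gives the same grasp; the last joint's range is limited). The gripper opens to 92 mm and grips with 3 to 60 N. Pads are 19 mm wide; open, the fingers measure 130 mm over their backs; the gripper's body (75 mm by 190 mm) begins 47 mm behind the grasp point.
Start: joints at [-1.38, 0.342, 1.524, -0, 1.275, -0.146], TCP at [0.174, -0.496, 0.227] pointing down, gripper open.
Joint ranges: [-2.53, 2.53], [-0.77, 2.02], [0.04, 2.7], [-1, 4.14], [0.28, 2.66], [-3.11, 3.11]. Speed limits (rad/s): [2.57, 2.57, 3.14, 3.14, 3.14, 3.14].

## Interface

Orientations are given as [roll, pitch, yaw] about the fixed x, y, z axes, in that order (R = Rz(yaw) Ry(pitch) Rx(roll)).
In Python, from cell import robot, read_camera, camera_params, nets gives the robot as it stands. The module is installed in compiled form; this text tells all that it offers.
- The arm moves only by the tool step_arm, never from a script. Its argument "steps" is a list of rows, each an object of numbers: "x", "y", "z": the shift along the tool's x, y, z as a fraction of full scale; "rx", "ry", "rz": the turn, a rotation vector about the tool's x, y, z as a fraction of full scale; "claw": the opening, from -1 (shut) to 1 (fully open). In form: [{"x": .., "y": .., "z": .., "rx": .., "ry": .., "rz": .., "claw": ..}, ...]. A call has 1 to 12 rows; each row is the pose to reach, as a shift and turn from the pose commanded when the call began, along the tool's axes at that moment; what a row does not reach only later rows make up. Full scale, the value 1, is 750 mm for a shift and pi/4 rad for a turn. A row lasts 1/12 s, in which the tool goes at most 41.7 mm and 7.16 degrees, less where a joint would pass 70% of its speed; a pose out of reach is approached as far as the arm can. A call with a number of a shift or a turn outside -1 to 1 is refused whole. A call with a gripper value outside its range is refused whole. The fingers move at their own pace and stop on an object; "squeeze" is the grip in N (left out, the last holds). Time passes only in rows, so rows that repeat a pose let the fingers close. It gives the time, the measured TCP pose, the force, the opening and the grip force at its end, in the units of the state.
- robot.observe(): the state, without advancing time (a new reading comes with each control period).
- read_camera(name): name is "side" or "top" or "wrist"; returns (picture, depth): 384x512x3 uint8, blue, green, red; 384x512 float32, m along the optical axis (not along the pixel's ray), 0 where there is no reading.
- camera_params(name): a dict with "fx", "fy", "cx", "cy" (pixels), "R" (3x3) and "t" (3): a world point X has camera coordinates R X + t; the wrist camera has in their place "hand_eye" (4x4, takes a point from camera to tool coordinates, whose origin is the TCP and whose axes are the flange's). Camera axes: x right, y down, z forward; pixel columns grow to the right and rows downward; lengths in m; the calibration is good to about 2 mm. A picture is of the moment at which its call begins: read the wrist's pose just before it. camera_params takes no time and is no camera call.
- robot.hand_in(): hands the job in; it is judged then, once.
Trained networks look in the newest picture that a camera, given by its name, has taken for a name from the list of things; names that differ only in an ending like _2 or _b are one class to them, and where a whole thing is asked for, a point or a joint stands for the part that bears it (a point fixed in the world has none). Each returns a list of dicts, best first, with "conf" (0 to 1); they miss things now and then, are a little off and sometimes report something else, mostly with a low value. They report only what shows in the picture. A call takes as long as a camera call. They do not tell look-alikes from the thing itself.
- nets.masks_of(camera, query): "region" (384x512 bool, what is visible of it) and "box" ([left, top, right, bottom] in pixels, round what is visible of it).
- nets.landmark_of(camera, query): "pixel" ([row, column] in pixels: a listed point, or the origin of a listed thing).
The state is a dict: "time": time; "qpos": joint angles; "qvel": joint speeds; "joint_efforts": joint torques, N m; "tool_pos": TCP position; "tool_rot": TCP orientation; "contact_force": force on the tool from outside, world axes, zero at the start; "torque": the same for the moment, N m; "opening": finger opening in m; "grip_force": force on a finger pad.
Only numpy, scipy, OpenCV 4.12 (cv2) and the standard library are available. Lean on these libraries where they do the work, as an engineer would, in place of code of your own. Each camera call takes 0.05 s, during which the arm holds its last target. There are 200 camera calls.

## Working session

There is one attempt and no reset: what is moved stays moved. The work goes in short steps, Python scripts to look and compute and a tool call to move; the robot and the scene stay as the last step left them, time stands still between calls to the robot, and variables do not carry over. Pictures are saved under pics/ and viewed, at most 11 in all, crops included, and the job is handed in when it is done.

Besides the shell and the picture viewer there is one more tool, called after "Call:" as a command line: name --argument value ..., lists and objects as JSON in quotes. step_arm: Moves the arm, as the interface text tells. Its arguments: {"type":"object","properties":{"steps":{"type":"array","items":{"type":"object","properties":{"x":{"type":"number","minimum":-1,"maximum":1},"y":{"type":"number","minimum":-1,"maximum":1},"z":{"type":"number","minimum":-1,"maximum":1},"rx":{"type":"number","minimum":-1,"maximum":1},"ry":{"type":"number","minimum":-1,"maximum":1},"rz":{"type":"number","minimum":-1,"maximum":1},"claw":{"type":"number"}}}},"squeeze":{"type":"number"}},"required":["steps"]}

```bash
mkdir -p pics
cat > h.py <<'E'
import numpy as np, cv2
from scipy.spatial.transform import Rotation as Rn
from cell import robot, read_camera, camera_params, nets
def tool():
    s=robot.observe(); return np.array(s["tool_pos"]), Rn.from_euler('xyz',s["tool_rot"]).as_matrix()
def cam(name):
    p=camera_params(name); K=(p["fx"],p["fy"],p["cx"],p["cy"])
    if "R" in p:
        R=np.array(p["R"]);t=np.array(p["t"]); return K,R.T,-R.T@t
    H=np.array(p["hand_eye"]);P,T=tool(); return K,T@H[:3,:3],T@H[:3,3]+P
def ray(c,r,col):
    K,R,o=c; return o,R@np.array([(col-K[2])/K[0],(r-K[3])/K[1],1.])
def pt(c,d,r,col):
    o,v=ray(c,r,col); return o+v*d
def cloud(c,d,m):
    r,q=np.nonzero(m&(d>0)); K,R,o=c; z=d[r,q]
    return np.c_[(q-K[2])/K[0]*z,(r-K[3])/K[1]*z,z]@R.T+o
def proj(c,X):
    K,R,o=c; p=R.T@(np.array(X)-o); return [p[1]/p[2]*K[1]+K[3],p[0]/p[2]*K[0]+K[2]]
E
python3 - <<'E'
from h import *
print(robot.observe())
for n in("top","side"):
    b,d=read_camera(n); c=cam(n); cv2.imwrite(f"pics/{n}0.png",b); np.savez(f"{n}0.npz",d=d,b=b)
    print(n,c[2].round(3))
    for q in("mill","nut","crank","pot","saucer","mug","salt_shaker","spice_jar","honey_jar","teaspoon"):
        for m in nets.masks_of(n,q)[:4]:
            P=cloud(c,d,m["region"])
            print(q,round(m["conf"],2),np.round(m["box"]),len(P), P.min(0).round(3) if len(P) else 0,P.max(0).round(3) if len(P) else 0)
    for q in("nut","crank","crank_knob","crank_grip","stud_top"):
        print(q,[(np.round(l["pixel"]),round(l["conf"],2)) for l in nets.landmark_of(n,q)[:4]])
E
```

```text
{'time': 0.0, 'qpos': array([-1.38003939e+00,  3.42693680e-01,  1.52498749e+00,  6.33679138e-06,
        1.27541665e+00, -1.45985434e-01]), 'qvel': array([ 0.00110332, -0.00037575,  0.00093244,  0.00012927, -0.00010708,
       -0.00042402]), 'joint_efforts': array([-8.68877196e-04, -4.31240416e+01, -2.44220889e+01,  7.16661592e-02,
        5.59264678e-02, -1.03914604e-04]), 'tool_pos': array([ 0.17342101, -0.49510721,  0.22607035]), 'tool_rot': array([-3.14010438e+00, -2.24947690e-04,  3.36740355e-01]), 'contact_force': array([ 0.4622944 , -0.52364201,  0.97112046]), 'torque': array([-0.01622392, -0.01309154,  0.00325911]), 'grip_force': 0.0, 'opening': 0.09206650180975012}
top [ 0.42  -0.011  1.53 ]
mill 0.98 [227. 203. 270. 250.] 1083 [ 0.404 -0.042 -0.009] [0.545 0.102 0.166]
nut 0.8 [233. 215. 254. 236.] 245 [0.449 0.006 0.134] [0.501 0.054 0.175]
nut 0.67 [198. 222. 214. 240.] 229 [ 0.427  0.136 -0.013] [0.479 0.188 0.037]
crank 0.6 [227. 159. 246. 214.] 260 [ 0.5    0.035 -0.008] [0.659 0.096 0.17 ]
pot 0.81 [346. 210. 375. 238.] 585 [ 0.45  -0.385 -0.007] [ 0.532 -0.293  0.09 
[... 1200 characters left out ...]
84]
mug 0.72 [197. 196. 232. 232.] 915 [ 0.62  -0.025 -0.004] [0.736 0.099 0.167]
salt_shaker 0.71 [237. 172. 253. 197.] 288 [ 0.627 -0.245 -0.003] [ 0.707 -0.104  0.093]
spice_jar 0.93 [248. 144. 263. 178.] 374 [ 0.627 -0.392 -0.002] [ 0.735 -0.204  0.11 ]
honey_jar 0.9 [188. 231. 216. 277.] 1004 [ 0.599  0.091 -0.003] [0.689 0.229 0.105]
teaspoon 0.48 [194. 276. 226. 304.] 96 [ 0.534  0.249 -0.003] [0.642 0.299 0.009]
nut [(array([274., 268.]), 0.7), (array([200., 279.]), 0.63)]
crank [(array([205., 279.]), 0.84), (array([195., 246.]), 0.72), (array([171., 304.]), 0.52)]
crank_knob [(array([333., 252.]), 0.33)]
crank_grip [(array([205., 259.]), 0.96)]
stud_top [(array([202., 280.]), 0.58)]
```

View pics/top0.png

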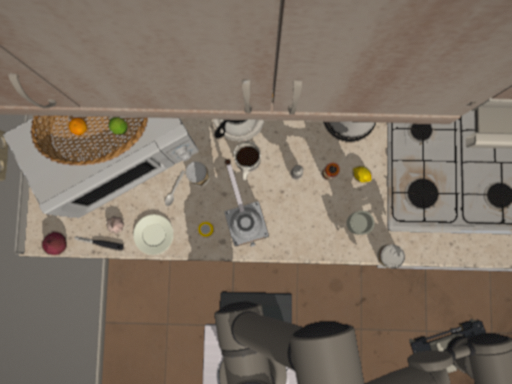

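View pics/side0.png

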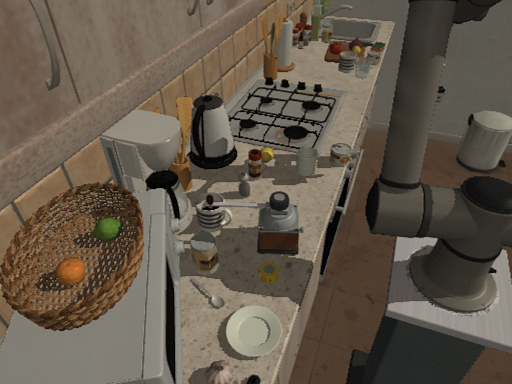

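Candidates for the nut: the dark knob on the mill at top (222,245) / side (200,280), and the yellow knob on the worktop at top (229,206) / side (271,269). By its colour and place I choose the dark one on the mill. The pot is at top (222,360), the saucer at (233,153).

Run:
```python
from h import *
b=np.load("side0.npz")["b"]; cv2.imwrite("pics/crop.png",cv2.resize(b[170:300,180:330],None,fx=4,fy=4,interpolation=cv2.INTER_CUBIC))
for n in("top","side"):
    d=np.load(n+"0.npz")["d"]; c=cam(n); P=cloud(c,d,d>0)
    def box(x0,x1,y0,y1,z0,z1): 
        Q=P[(P[:,0]>x0)&(P[:,0]<x1)&(P[:,1]>y0)&(P[:,1]<y1)&(P[:,2]>z0)&(P[:,2]<z1)]
        return len(Q), Q.min(0).round(3),Q.max(0).round(3),Q.mean(0).round(3)
    for nm,a in dict(nuttop=(.42,.53,-.03,.09,.16,.2),arm=(.51,.62,0,.12,.13,.17),knob=(.6,.68,.03,.12,.15,.2),pot=(.4,.58,-.42,-.25,.06,.1),saucer=(.33,.55,.23,.43,.012,.03),table=(.35,.4,.1,.2,-.1,.1)).items():
        try: print(n,nm,*box(*a))
        except Exception as e: print(n,nm,'none')
    Q=P[(P[:,0]>.3)&(P[:,0]<.8)&(abs(P[:,1])<.4)&(P[:,2]>.3)]; print("high things",len(Q),Q.min(0) if len(Q) else '')
print(camera_params("wrist"))
```

```text
top nuttop 237 [0.449 0.004 0.161] [0.5   0.054 0.175] [0.474 0.03  0.167]
top arm 161 [0.512 0.038 0.131] [0.618 0.08  0.147] [0.565 0.059 0.139]
top knob 36 [0.646 0.08  0.152] [0.663 0.099 0.17 ] [0.654 0.088 0.161]
top pot 187 [ 0.4   -0.414  0.06 ] [ 0.523 -0.293  0.09 ] [ 0.486 -0.332  0.076]
top saucer 432 [0.37  0.27  0.012] [0.548 0.43  0.029] [0.435 0.336 0.015]
top table 432 [ 0.354  0.1   -0.012] [0.4   0.2   0.009] [ 0.377  0.15  -0.001]
high things 57507 [ 0.62553288 -0.39995358  0.30002809]
side nuttop 222 [0.452 0.006 0.16 ] [0.502 0.058 0.172] [0.476 0.035 0.167]
side arm 188 [0.51  0.032 0.132] [0.62  0.084 0.143] [0.567 0.062 0.139]
side knob 50 [0.648 0.084 0.15 ] [0.665 0.1   0.168] [0.655 0.094 0.16 ]
side pot 243 [ 0.408 -0.409  0.06 ] [ 0.526 -0.288  0.084] [ 0.489 -0.327  0.072]
side saucer 1075 [0.371 0.27  0.012] [0.501 0.4   0.02 ] [0.436 0.337 0.015]
side table 552 [ 0.356  0.1   -0.03 ] [0.4   0.2   0.005] [ 0.376  0.152 -0.001]
high things 19565 [ 0.6281198  -0.39936587  0.30000585]
{'fx': 311.2386326970823, 'fy': 311.2386326970823, 'cx': 258.876382779287, 'cy': 189.71253358835497, 'hand_eye': array([[ 3.68198030e-04, -9.64530321e-01, -2.63971825e-01,
         7.07103829e-02],
       [ 9.99999852e-01,  4.60637759e-04, -2.88292549e-04,
        -1.07440209e-03],
       [ 3.99662294e-04, -2.63971680e-01,  9.64530348e-01,
        -1.56837340e-01],
       [ 0.00000000e+00,  0.00000000e+00,  0.00000000e+00,
         1.00000000e+00]])}
```

View pics/crop.png

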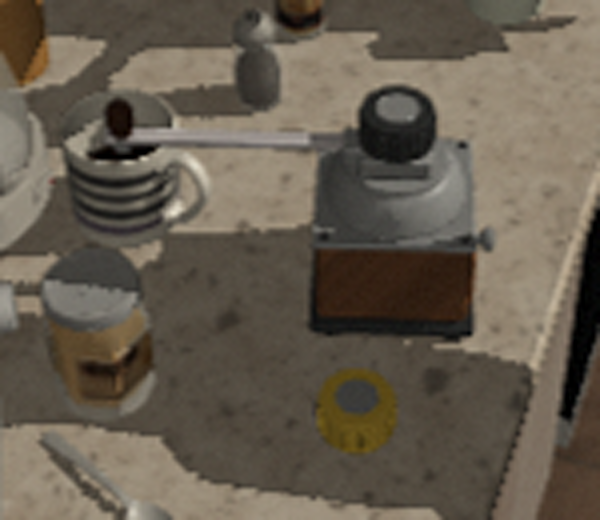

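The crop shows the dark nut with its knurled edge and grey disc on top of the mill at side (200,280). The yellow one lies separately at (271,269), so the choice holds.

Call:
step_arm --steps '[{"x": 0.446, "y": -0.077, "z": -0.099, "rz": -1, "claw": 1}, {"x": 0.446, "y": -0.077, "z": -0.099, "rz": -1, "claw": 1}, {"x": 0.446, "y": -0.077, "z": -0.099, "rz": -1, "claw": 1}, {"x": 0.446, "y": -0.077, "z": -0.099, "rz": -1, "claw": 1}, {"x": 0.446, "y": -0.077, "z": -0.099, "rz": -1, "claw": 1}, {"x": 0.446, "y": -0.077, "z": -0.099, "rz": -1, "claw": 1}, {"x": 0.446, "y": -0.077, "z": -0.099, "rz": -1, "claw": 1}, {"x": 0.446, "y": -0.077, "z": -0.099, "rz": -1, "claw": 1}, {"x": 0.446, "y": -0.077, "z": -0.099, "rz": -1, "claw": 1}, {"x": 0.446, "y": -0.077, "z": -0.099, "rz": -1, "claw": 1}, {"x": 0.446, "y": -0.077, "z": -0.099, "rz": -1, "claw": 1}, {"x": 0.446, "y": -0.077, "z": -0.099, "rz": -1, "claw": 1}]'

```text
$.steps[0]: bad value
```

```bash
cat >> h.py <<'E'
def mv(X,yaw):
    "shift in step_arm units (tool pointing down) from the present pose to X, yaw"
    P,T=tool(); s=T.T@(np.array(X)-P)/.75; y0=np.arctan2(T[1,0],T[0,0]); print("move",s.round(4),"rz",round(-((yaw-y0+np.pi)%(2*np.pi)-np.pi)/(np.pi/4),3))
def see(name,q,fn=None):
    c=cam(name); b,d=read_camera(name)
    if fn: cv2.imwrite("pics/"+fn,b)
    for m in nets.masks_of(name,q)[:2]:
        P=cloud(c,d,m["region"]); zt=np.percentile(P[:,2],97); T=P[P[:,2]>zt-.006]
        (x,y),r=cv2.minEnclosingCircle(T[:,:2].astype(np.float32)); print(q,round(m["conf"],2),np.round(m["box"]),"top z",zt.round(4),"circle",round(x,4),round(y,4),round(r,4),"box",T.min(0).round(4),T.max(0).round(4))
    return c,b,d
E
python3 - <<'E'
from h import *
print(robot.observe()["qpos"].round(3))
see("wrist","pot","w_pot.png")
print(tool()[0]); mv([.475,.031,.27],1.63)
E
```

```text
[-1.38   0.342  1.524 -0.     1.275 -0.146]
[ 0.17353202 -0.49551963  0.22674056]
move [ 0.6114 -0.5298 -0.0577] rz -1.647
```

View pics/w_pot.png

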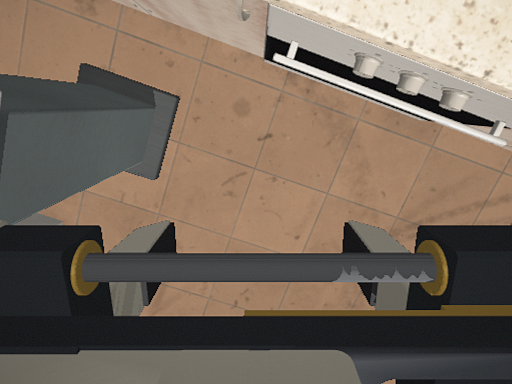

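The call was refused, so the arm has not moved; the picture shows only the floor and the fingers. I'll send it again with every field filled in.

Call:
step_arm --steps '[{"x": 0.446, "y": -0.077, "z": -0.099, "rx": 0, "ry": 0, "rz": -0.98, "claw": 1}, {"x": 0.446, "y": -0.077, "z": -0.099, "rx": 0, "ry": 0, "rz": -0.98, "claw": 1}, {"x": 0.446, "y": -0.077, "z": -0.099, "rx": 0, "ry": 0, "rz": -0.98, "claw": 1}, {"x": 0.446, "y": -0.077, "z": -0.099, "rx": 0, "ry": 0, "rz": -0.98, "claw": 1}, {"x": 0.446, "y": -0.077, "z": -0.099, "rx": 0, "ry": 0, "rz": -0.98, "claw": 1}, {"x": 0.446, "y": -0.077, "z": -0.099, "rx": 0, "ry": 0, "rz": -0.98, "claw": 1}, {"x": 0.446, "y": -0.077, "z": -0.099, "rx": 0, "ry": 0, "rz": -0.98, "claw": 1}, {"x": 0.446, "y": -0.077, "z": -0.099, "rx": 0, "ry": 0, "rz": -0.98, "claw": 1}, {"x": 0.446, "y": -0.077, "z": -0.099, "rx": 0, "ry": 0, "rz": -0.98, "claw": 1}, {"x": 0.446, "y": -0.077, "z": -0.099, "rx": 0, "ry": 0, "rz": -0.98, "claw": 1}, {"x": 0.446, "y": -0.077, "z": -0.099, "rx": 0, "ry": 0, "rz": -0.98, "claw": 1}]'

```text
time: 2.62
tool_pos: [0.4702, -0.3302, 0.3006]
tool_rot: [-3.141, 0.001, 1.108]
contact_force: [0.1, 0.0, -1.1]
opening: 0.0921
grip_force: 0.0
```

Run:
```python
from h import *
print(robot.observe()["qpos"].round(3))
see("wrist","pot","w_pot2.png")
mv([.475,.031,.27],1.63)
```

```text
[-7.450e-01  3.930e-01  1.244e+00 -1.000e-03  1.504e+00 -2.830e-01]
pot 0.95 [241. 121. 302. 185.] top z 0.0794 circle 0.4874 -0.3277 0.0379 box [ 0.45   -0.3651  0.0736] [ 0.5246 -0.29    0.0814]
move [ 0.4351 -0.2094  0.0407] rz -0.668
```

Call:
step_arm --steps '[{"x": 0.435, "y": -0.209, "z": 0.041, "rx": 0, "ry": 0, "rz": -0.668, "claw": 1}, {"x": 0.435, "y": -0.209, "z": 0.041, "rx": 0, "ry": 0, "rz": -0.668, "claw": 1}, {"x": 0.435, "y": -0.209, "z": 0.041, "rx": 0, "ry": 0, "rz": -0.668, "claw": 1}, {"x": 0.435, "y": -0.209, "z": 0.041, "rx": 0, "ry": 0, "rz": -0.668, "claw": 1}, {"x": 0.435, "y": -0.209, "z": 0.041, "rx": 0, "ry": 0, "rz": -0.668, "claw": 1}, {"x": 0.435, "y": -0.209, "z": 0.041, "rx": 0, "ry": 0, "rz": -0.668, "claw": 1}, {"x": 0.435, "y": -0.209, "z": 0.041, "rx": 0, "ry": 0, "rz": -0.668, "claw": 1}, {"x": 0.435, "y": -0.209, "z": 0.041, "rx": 0, "ry": 0, "rz": -0.668, "claw": 1}, {"x": 0.435, "y": -0.209, "z": 0.041, "rx": 0, "ry": 0, "rz": -0.668, "claw": 1}, {"x": 0.435, "y": -0.209, "z": 0.041, "rx": 0, "ry": 0, "rz": -0.668, "claw": 1}, {"x": 0.435, "y": -0.209, "z": 0.041, "rx": 0, "ry": 0, "rz": -0.668, "claw": 1}]'

```text
time: 3.63
tool_pos: [0.4754, 0.0314, 0.27]
tool_rot: [-3.141, 0.0, 1.632]
contact_force: [0.3, -0.0, -0.3]
opening: 0.0914
grip_force: 0.0
```

Run:
```python
from h import *
c,b,d=see("wrist","nut","w_nut.png")
for q in("nut","crank_grip","crank_knob","stud_top"):
    for l in nets.landmark_of("wrist",q)[:2]:
        r,k=l["pixel"]; X=pt(c,d[int(r),int(k)],r,k); print(q,round(l["conf"],2),np.round([r,k]),X.round(4))
P=cloud(c,d,d>0); Q=P[(P[:,2]>.13)&(P[:,2]<.15)&(np.hypot(P[:,0]-.475,P[:,1]-.031)>.045)&(np.hypot(P[:,0]-.475,P[:,1]-.031)<.17)]
vx,vy,x0,y0=cv2.fitLine(Q[:,:2].astype(np.float32),cv2.DIST_HUBER,0,.01,.01).ravel(); print("arm",np.arctan2(vy,vx),x0,y0,Q[:,2].mean(),len(Q))
mv([.475,.031,.144],1.63)
```

```text
nut 0.74 [227. 155. 293. 218.] top z 0.1684 circle 0.4751 0.0335 0.0264 box [0.4496 0.0083 0.1624] [0.5014 0.0589 0.1695]
nut 0.65 [229.  23. 273.  75.] top z 0.0286 circle 0.4559 0.1659 0.0263 box [0.4307 0.1407 0.0231] [0.4819 0.1913 0.0301]
nut 0.71 [178. 260.] [0.4747 0.0425 0.1676]
nut 0.62 [ 52. 252.] [0.459  0.1629 0.0276]
crank_knob 0.7 [136. 483.] [0.658  0.0895 0.1653]
stud_top 0.45 [156. 262.] [0.4756 0.0587 0.149 ]
arm 0.31360337 0.58914906 0.07061803 0.13841550198432953 1931
move [ 0.0014 -0.0014  0.1683] rz -0.002
```

View pics/w_nut.png

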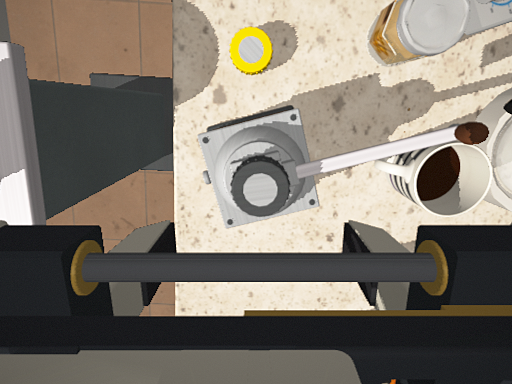

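The picture shows the dark nut on the dome at about (185,260), the arm running right to the grip at (132,472), and the yellow look-alike at (50,250). Now I go down onto the nut.

Call:
step_arm --squeeze 25 --steps '[{"x": 0.003, "y": -0.0005, "z": 0.05, "rx": 0, "ry": 0, "rz": 0, "claw": 1}, {"x": 0.003, "y": -0.0005, "z": 0.1, "rx": 0, "ry": 0, "rz": 0, "claw": 1}, {"x": 0.003, "y": -0.0005, "z": 0.14, "rx": 0, "ry": 0, "rz": 0, "claw": 1}, {"x": 0.003, "y": -0.0005, "z": 0.16, "rx": 0, "ry": 0, "rz": 0, "claw": 1}, {"x": 0.003, "y": -0.0005, "z": 0.167, "rx": 0, "ry": 0, "rz": 0, "claw": 1}, {"x": 0.003, "y": -0.0005, "z": 0.167, "rx": 0, "ry": 0, "rz": 0, "claw": 0}, {"x": 0.003, "y": -0.0005, "z": 0.167, "rx": 0, "ry": 0, "rz": 0, "claw": -0.3}, {"x": 0.003, "y": -0.0005, "z": 0.167, "rx": 0, "ry": 0, "rz": 0, "claw": -0.6}, {"x": 0.003, "y": -0.0005, "z": 0.167, "rx": 0, "ry": 0, "rz": 0, "claw": -1}, {"x": 0.003, "y": -0.0005, "z": 0.167, "rx": 0, "ry": 0, "rz": 0, "claw": -1}, {"x": 0.003, "y": -0.0005, "z": 0.167, "rx": 0, "ry": 0, "rz": 0, "claw": -1}]'

```text
time: 4.85
tool_pos: [0.4759, 0.0336, 0.1457]
tool_rot: [3.14, 0.0, 1.631]
contact_force: [-0.6, 0.2, -0.4]
opening: 0.0565
grip_force: 0.0
```

```bash
python3 -c "
from h import *
s=robot.observe();print({k:np.round(s[k],3) for k in('qpos','contact_force','torque','opening','grip_force','tool_rot')})"
```

```text
{'qpos': array([-0.09 ,  0.342,  1.773, -0.   ,  1.026, -0.151]), 'contact_force': array([-0.57 ,  0.215, -0.384]), 'torque': array([-0.008, -0.067,  0.007]), 'opening': np.float64(0.057), 'grip_force': np.float64(0.0), 'tool_rot': array([3.14 , 0.   , 1.631])}
```

Call:
step_arm --steps '[{"x": 0, "y": 0, "z": 0, "rx": 0, "ry": 0, "rz": 0, "claw": -1}, {"x": 0, "y": 0, "z": 0, "rx": 0, "ry": 0, "rz": 0, "claw": -1}, {"x": 0, "y": 0, "z": 0, "rx": 0, "ry": 0, "rz": 0, "claw": -1}, {"x": 0, "y": 0, "z": 0, "rx": 0, "ry": 0, "rz": 0.05, "claw": -1}, {"x": 0, "y": 0, "z": 0, "rx": 0, "ry": 0, "rz": 0.1, "claw": -1}, {"x": 0, "y": 0, "z": 0, "rx": 0, "ry": 0, "rz": 0.15, "claw": -1}]'

```text
time: 5.35
tool_pos: [0.4761, 0.0337, 0.1454]
tool_rot: [3.14, 0.0, 1.512]
contact_force: [-0.4, 0.8, 4.1]
opening: 0.051
grip_force: 25.0
```

```bash
cat > st.py <<'E'
from h import *
s=robot.observe();print({k:np.round(s[k],3) for k in('time','qpos','contact_force','torque','opening','grip_force','tool_pos','tool_rot')})
E
python3 st.py
```

```text
{'time': np.float64(5.35), 'qpos': array([-0.09 ,  0.342,  1.772, -0.   ,  1.025, -0.031]), 'contact_force': array([-0.356,  0.771,  4.117]), 'torque': array([ 0.014, -0.171,  0.051]), 'opening': np.float64(0.051), 'grip_force': np.float64(25.013), 'tool_pos': array([0.476, 0.034, 0.145]), 'tool_rot': array([3.14 , 0.   , 1.512])}
```

Call:
step_arm --steps '[{"x": 0, "y": 0, "z": 0, "rx": 0, "ry": 0, "rz": 0.06, "claw": -1}, {"x": 0, "y": 0, "z": 0, "rx": 0, "ry": 0, "rz": 0.1, "claw": -1}, {"x": 0, "y": 0, "z": 0, "rx": 0, "ry": 0, "rz": 0.15, "claw": -1}]'

```text
time: 5.6
tool_pos: [0.4761, 0.0336, 0.1454]
tool_rot: [3.14, 0.0, 1.394]
contact_force: [-0.0, -0.0, 3.2]
opening: 0.0508
grip_force: 25.0
```

```bash
python3 st.py
```

```text
{'time': np.float64(5.6), 'qpos': array([-0.09 ,  0.342,  1.772, -0.   ,  1.025,  0.087]), 'contact_force': array([-0.029, -0.033,  3.173]), 'torque': array([-0.023, -0.127,  0.045]), 'opening': np.float64(0.051), 'grip_force': np.float64(25.013), 'tool_pos': array([0.476, 0.034, 0.145]), 'tool_rot': array([3.14 , 0.   , 1.394])}
```

Call:
step_arm --steps '[{"x": 0, "y": 0, "z": 0, "rx": 0, "ry": 0, "rz": 0.06, "claw": -1}, {"x": 0, "y": 0, "z": 0, "rx": 0, "ry": 0, "rz": 0.12, "claw": -1}, {"x": 0, "y": 0, "z": 0, "rx": 0, "ry": 0, "rz": 0.18, "claw": -1}]'

```text
time: 5.85
tool_pos: [0.4761, 0.0336, 0.1454]
tool_rot: [3.14, -0.0, 1.252]
contact_force: [0.4, 0.7, 3.8]
opening: 0.051
grip_force: 25.0
```

```bash
python3 st.py
```

```text
{'time': np.float64(5.85), 'qpos': array([-0.09 ,  0.342,  1.772, -0.   ,  1.025,  0.229]), 'contact_force': array([0.359, 0.679, 3.754]), 'torque': array([-0.041, -0.102,  0.073]), 'opening': np.float64(0.051), 'grip_force': np.float64(25.012), 'tool_pos': array([0.476, 0.034, 0.145]), 'tool_rot': array([ 3.14 , -0.   ,  1.252])}
```

No hard stop within 21.7° (torque stays about 0.05 Nm), so +rz (clockwise from above, a reverse thread) is the loosening way. I'll carry on to the second stop.

Call:
step_arm --steps '[{"x": 0, "y": 0, "z": 0, "rx": 0, "ry": 0, "rz": 0.1, "claw": -1}, {"x": 0, "y": 0, "z": 0, "rx": 0, "ry": 0, "rz": 0.2, "claw": -1}, {"x": 0, "y": 0, "z": 0, "rx": 0, "ry": 0, "rz": 0.3, "claw": -1}, {"x": 0, "y": 0, "z": 0, "rx": 0, "ry": 0, "rz": 0.4, "claw": -1}, {"x": 0, "y": 0, "z": 0, "rx": 0, "ry": 0, "rz": 0.5, "claw": -1}, {"x": 0, "y": 0, "z": 0, "rx": 0, "ry": 0, "rz": 0.6, "claw": -1}, {"x": 0, "y": 0, "z": 0, "rx": 0, "ry": 0, "rz": 0.7, "claw": -1}, {"x": 0, "y": 0, "z": 0, "rx": 0, "ry": 0, "rz": 0.8, "claw": -1}]'

```text
time: 6.52
tool_pos: [0.4767, 0.0336, 0.1455]
tool_rot: [3.14, -0.002, 0.622]
contact_force: [2.2, -0.6, 1.2]
opening: 0.0511
grip_force: 25.0
```

```bash
python3 st.py
```

```text
{'time': np.float64(6.517), 'qpos': array([-0.09 ,  0.342,  1.772, -0.   ,  1.024,  0.859]), 'contact_force': array([ 2.197, -0.639,  1.164]), 'torque': array([-0.076, -0.502,  0.076]), 'opening': np.float64(0.051), 'grip_force': np.float64(25.002), 'tool_pos': array([0.477, 0.034, 0.145]), 'tool_rot': array([ 3.14e+00, -2.00e-03,  6.22e-01])}
```

Call:
step_arm --steps '[{"x": 0, "y": 0, "z": 0, "rx": 0, "ry": 0, "rz": 0.12, "claw": -1}, {"x": 0, "y": 0, "z": 0, "rx": 0, "ry": 0, "rz": 0.24, "claw": -1}, {"x": 0, "y": 0, "z": 0, "rx": 0, "ry": 0, "rz": 0.36, "claw": -1}, {"x": 0, "y": 0, "z": 0, "rx": 0, "ry": 0, "rz": 0.48, "claw": -1}, {"x": 0, "y": 0, "z": 0, "rx": 0, "ry": 0, "rz": 0.6, "claw": -1}, {"x": 0, "y": 0, "z": 0, "rx": 0, "ry": 0, "rz": 0.72, "claw": -1}, {"x": 0, "y": 0, "z": 0, "rx": 0, "ry": 0, "rz": 0.84, "claw": -1}, {"x": 0, "y": 0, "z": 0, "rx": 0, "ry": 0, "rz": 0.95, "claw": -1}]'

```text
time: 7.18
tool_pos: [0.4775, 0.0328, 0.1455]
tool_rot: [3.141, -0.005, -0.125]
contact_force: [4.6, -3.9, -0.5]
opening: 0.0511
grip_force: 25.0
```

```bash
python3 st.py
```

```text
{'time': np.float64(7.183), 'qpos': array([-9.100e-02,  3.430e-01,  1.771e+00, -1.000e-03,  1.023e+00,
        1.605e+00]), 'contact_force': array([ 4.617, -3.882, -0.483]), 'torque': array([-0.622, -0.81 ,  0.031]), 'opening': np.float64(0.051), 'grip_force': np.float64(24.992), 'tool_pos': array([0.477, 0.033, 0.145]), 'tool_rot': array([ 3.141, -0.005, -0.125])}
```

Call:
step_arm --steps '[{"x": 0, "y": 0, "z": 0, "rx": 0, "ry": 0, "rz": 0.06, "claw": -1}, {"x": 0, "y": 0, "z": 0, "rx": 0, "ry": 0, "rz": 0.12, "claw": -1}, {"x": 0, "y": 0, "z": 0, "rx": 0, "ry": 0, "rz": 0.18, "claw": -1}, {"x": 0, "y": 0, "z": 0, "rx": 0, "ry": 0, "rz": 0.23, "claw": -1}]'

```text
time: 7.52
tool_pos: [0.4782, 0.0322, 0.1456]
tool_rot: [3.141, -0.007, -0.303]
contact_force: [6.7, -7.1, -1.5]
opening: 0.0509
grip_force: 25.0
```

```bash
python3 st.py
```

```text
{'time': np.float64(7.517), 'qpos': array([-0.091,  0.343,  1.771, -0.003,  1.022,  1.784]), 'contact_force': array([ 6.686, -7.069, -1.483]), 'torque': array([-1.175, -1.227,  0.182]), 'opening': np.float64(0.051), 'grip_force': np.float64(24.991), 'tool_pos': array([0.478, 0.032, 0.146]), 'tool_rot': array([ 3.141, -0.007, -0.303])}
```

Call:
step_arm --steps '[{"x": 0, "y": 0, "z": 0, "rx": 0, "ry": 0, "rz": 0.06, "claw": -1}, {"x": 0, "y": 0, "z": 0, "rx": 0, "ry": 0, "rz": 0.12, "claw": -1}, {"x": 0, "y": 0, "z": 0, "rx": 0, "ry": 0, "rz": 0.12, "claw": -1}]'

```text
time: 7.77
tool_pos: [0.4784, 0.0319, 0.1456]
tool_rot: [3.141, -0.007, -0.396]
contact_force: [7.1, -6.2, -2.3]
opening: 0.0508
grip_force: 25.0
```

```bash
python3 st.py
```

```text
{'time': np.float64(7.767), 'qpos': array([-0.091,  0.343,  1.77 , -0.003,  1.021,  1.877]), 'contact_force': array([ 7.136, -6.238, -2.298]), 'torque': array([-1.011, -1.328,  0.527]), 'opening': np.float64(0.051), 'grip_force': np.float64(24.992), 'tool_pos': array([0.478, 0.032, 0.146]), 'tool_rot': array([ 3.141, -0.007, -0.396])}
```

The torque rises to 0.53 Nm at about 116°: that is the second stop. I ease off the side load and lift.

Call:
step_arm --steps '[{"x": 0.0035, "y": 0.0014, "z": 0, "rx": 0, "ry": 0, "rz": -0.03, "claw": -1}, {"x": 0.0035, "y": 0.0014, "z": -0.01, "rx": 0, "ry": 0, "rz": -0.03, "claw": -1}, {"x": 0.0035, "y": 0.0014, "z": -0.02, "rx": 0, "ry": 0, "rz": -0.03, "claw": -1}, {"x": 0.0035, "y": 0.0014, "z": -0.03, "rx": 0, "ry": 0, "rz": -0.03, "claw": -1}, {"x": 0.0035, "y": 0.0014, "z": -0.04, "rx": 0, "ry": 0, "rz": -0.03, "claw": -1}, {"x": 0.0035, "y": 0.0014, "z": -0.05, "rx": 0, "ry": 0, "rz": -0.03, "claw": -1}, {"x": 0.0035, "y": 0.0014, "z": -0.07, "rx": 0, "ry": 0, "rz": -0.03, "claw": -1}]'

```text
time: 8.35
tool_pos: [0.4766, 0.0319, 0.1972]
tool_rot: [3.141, 0.003, -0.372]
contact_force: [-0.5, -0.1, -3.4]
opening: 0.0511
grip_force: 25.0
```

```bash
python3 st.py
python3 - <<'E'
from h import *
see("side","nut","s1.png")
mv([.43,.24,.25],1.2)
E
```

```text
{'time': np.float64(8.35), 'qpos': array([-0.094,  0.285,  1.694, -0.   ,  1.165,  1.849]), 'contact_force': array([-0.504, -0.149, -3.433]), 'torque': array([ 0.026,  0.011, -0.019]), 'opening': np.float64(0.051), 'grip_force': np.float64(24.986), 'tool_pos': array([0.477, 0.032, 0.197]), 'tool_rot': array([ 3.141e+00,  3.000e-03, -3.720e-01])}
nut 0.59 [260. 264. 278. 283.] top z 0.0305 circle 0.4587 0.1664 0.0265 box [0.4332 0.1399 0.0249] [0.4826 0.1913 0.0315]
nut 0.53 [275. 178. 292. 193.] top z 0.2223 circle 0.4642 0.0524 0.043 box [0.4508 0.0095 0.2165] [0.4827 0.0953 0.2696]
move [-0.1612 -0.2353 -0.0674] rz -2.001
```

Call:
step_arm --steps '[{"x": -0.005, "y": -0.02, "z": -0.05, "rx": 0, "ry": 0, "rz": -0.1, "claw": -1}, {"x": -0.198, "y": -0.358, "z": -0.07, "rx": 0, "ry": 0, "rz": -0.873, "claw": -1}, {"x": -0.198, "y": -0.358, "z": -0.07, "rx": 0, "ry": 0, "rz": -0.873, "claw": -1}, {"x": -0.198, "y": -0.358, "z": -0.07, "rx": 0, "ry": 0, "rz": -0.873, "claw": -1}, {"x": -0.198, "y": -0.358, "z": -0.07, "rx": 0, "ry": 0, "rz": -0.873, "claw": -1}, {"x": -0.198, "y": -0.358, "z": -0.07, "rx": 0, "ry": 0, "rz": -0.873, "claw": -1}, {"x": -0.198, "y": -0.358, "z": -0.07, "rx": 0, "ry": 0, "rz": -0.873, "claw": -1}, {"x": -0.198, "y": -0.358, "z": -0.07, "rx": 0, "ry": 0, "rz": -0.873, "claw": -1}, {"x": -0.198, "y": -0.358, "z": -0.07, "rx": 0, "ry": 0, "rz": -0.873, "claw": -1}, {"x": -0.198, "y": -0.358, "z": -0.07, "rx": 0, "ry": 0, "rz": -0.873, "claw": -1}, {"x": -0.198, "y": -0.358, "z": -0.07, "rx": 0, "ry": 0, "rz": -0.873, "claw": -1}]'

```text
time: 9.37
tool_pos: [0.4363, 0.3355, 0.2492]
tool_rot: [3.141, 0.001, 0.315]
contact_force: [0.8, -0.9, -2.9]
opening: 0.0512
grip_force: 25.0
```

```bash
python3 st.py
python3 - <<'E'
from h import *
c,b,d=see("wrist","saucer","w_sau.png")
mv([.436,.335,.0165],.3136)
E
```

```text
{'time': np.float64(9.367), 'qpos': array([ 5.170e-01,  3.740e-01,  1.413e+00, -1.000e-03,  1.356e+00,
        1.773e+00]), 'contact_force': array([ 0.769, -0.88 , -2.869]), 'torque': array([-0.012,  0.024, -0.017]), 'opening': np.float64(0.051), 'grip_force': np.float64(24.986), 'tool_pos': array([0.436, 0.336, 0.249]), 'tool_rot': array([3.141e+00, 1.000e-03, 3.150e-01])}
saucer 0.93 [205. 108. 309. 199.] top z 0.0152 circle 0.4348 0.3369 0.0654 box [0.3745 0.2716 0.0092] [0.4988 0.4014 0.2481]
move [-0.0007 -0.0011  0.3108] rz -0.001
```

View pics/w_sau.png

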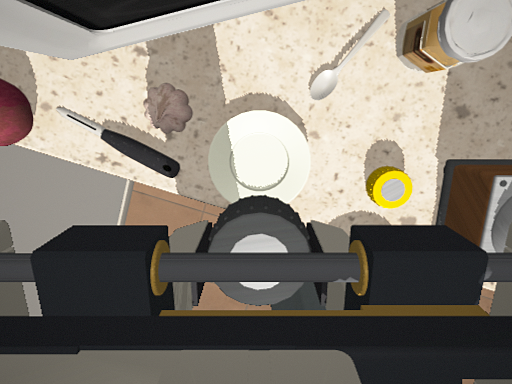

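The nut is in the fingers at (250,262), with the saucer ahead of it at (160,258) and nothing tall in the way. I lower it and release with a part opening.

Call:
step_arm --steps '[{"x": -0.001, "y": -0.001, "z": 0.055, "rx": 0, "ry": 0, "rz": 0, "claw": -1}, {"x": -0.001, "y": -0.001, "z": 0.11, "rx": 0, "ry": 0, "rz": 0, "claw": -1}, {"x": -0.001, "y": -0.001, "z": 0.165, "rx": 0, "ry": 0, "rz": 0, "claw": -1}, {"x": -0.001, "y": -0.001, "z": 0.22, "rx": 0, "ry": 0, "rz": 0, "claw": -1}, {"x": -0.001, "y": -0.001, "z": 0.265, "rx": 0, "ry": 0, "rz": 0, "claw": -1}, {"x": -0.001, "y": -0.001, "z": 0.295, "rx": 0, "ry": 0, "rz": 0, "claw": -1}, {"x": -0.001, "y": -0.001, "z": 0.312, "rx": 0, "ry": 0, "rz": 0, "claw": -1}, {"x": -0.001, "y": -0.001, "z": 0.312, "rx": 0, "ry": 0, "rz": 0, "claw": -1}, {"x": -0.001, "y": -0.001, "z": 0.312, "rx": 0, "ry": 0, "rz": 0, "claw": 0.3}, {"x": -0.001, "y": -0.001, "z": 0.312, "rx": 0, "ry": 0, "rz": 0, "claw": 0.3}, {"x": -0.001, "y": -0.001, "z": 0.312, "rx": 0, "ry": 0, "rz": 0, "claw": 0.3}]'

```text
time: 10.38
tool_pos: [0.4372, 0.3365, 0.0178]
tool_rot: [-3.141, -0.004, 0.313]
contact_force: [0.2, 1.0, -0.4]
opening: 0.0592
grip_force: 0.0
```

```bash
python3 st.py; python3 -c "
from h import *
mv([.436,.335,.25],.3136)"
```

```text
{'time': np.float64(10.383), 'qpos': array([ 0.517,  0.636,  1.69 , -0.   ,  0.812,  1.775]), 'contact_force': array([ 0.206,  0.989, -0.41 ]), 'torque': array([ 0.045, -0.048,  0.014]), 'opening': np.float64(0.059), 'grip_force': np.float64(0.0), 'tool_pos': array([0.437, 0.336, 0.018]), 'tool_rot': array([-3.141, -0.004,  0.313])}
move [-0.001   0.0012 -0.3096] rz -0.0
```

Call:
step_arm --steps '[{"x": 0, "y": 0, "z": -0.02, "rx": 0, "ry": 0, "rz": 0, "claw": 0.3}, {"x": 0, "y": 0, "z": -0.06, "rx": 0, "ry": 0, "rz": 0, "claw": 0.3}, {"x": 0, "y": 0, "z": -0.11, "rx": 0, "ry": 0, "rz": 0, "claw": 0}, {"x": 0, "y": 0, "z": -0.165, "rx": 0, "ry": 0, "rz": 0, "claw": 0}, {"x": 0, "y": 0, "z": -0.22, "rx": 0, "ry": 0, "rz": 0, "claw": 0}, {"x": 0, "y": 0, "z": -0.25, "rx": 0, "ry": 0.3, "rz": 0, "claw": 0}, {"x": 0, "y": 0, "z": -0.28, "rx": 0, "ry": 0.5, "rz": 0, "claw": 0}, {"x": 0, "y": 0, "z": -0.28, "rx": 0, "ry": 0.5, "rz": 0, "claw": 0}, {"x": 0, "y": 0, "z": -0.28, "rx": 0, "ry": 0.5, "rz": 0, "claw": 0}]'

```text
time: 11.13
tool_pos: [0.4326, 0.3352, 0.2275]
tool_rot: [-3.141, -0.398, 0.315]
contact_force: [-0.9, -0.0, -1.1]
opening: 0.0461
grip_force: 0.0
```

```bash
cat > kin.py <<'E'
import numpy as np
from scipy.spatial.transform import Rotation as Rn
from scipy.optimize import least_squares
def fk(q,p):
    L1,L2,h,Lt,o,a,ow=p
    rz=lambda t:Rn.from_euler('z',t).as_matrix(); ry=lambda t:Rn.from_euler('y',t).as_matrix()
    R=rz(q[0]); P=np.array([0,0,h])+R@[a,0,0]
    R=R@ry(q[1]); P=P+R@[0,o,L1]
    R=R@ry(q[2]); P=P+R@[0,0,L2]
    R=R@rz(q[3])@ry(q[4]); P=P+R@[0,ow,Lt]
    return P,R@rz(q[5]+np.pi/2)
E
cat > log.py <<'E'
import json,sys
from h import *
s=robot.observe(); open("log.txt","a").write(json.dumps([list(map(float,s["qpos"])),list(map(float,s["tool_pos"])),list(map(float,s["tool_rot"]))])+"\n")
E
python3 st.py; python3 log.py
cat >> log.txt <<'E'
[[-1.38003939,0.34269368,1.52498749,0,1.27541665,-0.145985],[0.17342101,-0.49510721,0.22607],[-3.1401,-0.0002,0.33674]]
[[-0.745,0.393,1.244,-0.001,1.504,-0.283],[0.4702,-0.3302,0.3006],[-3.141,0.001,1.108]]
[[-0.09,0.342,1.773,0,1.026,-0.151],[0.4759,0.0336,0.1457],[3.14,0,1.631]]
[[0.517,0.374,1.413,-0.001,1.356,1.773],[0.4363,0.3355,0.2492],[3.141,0.001,0.315]]
[[0.517,0.636,1.69,0,0.812,1.775],[0.4372,0.3365,0.0178],[-3.141,-0.004,0.313]]
E
python3 - <<'E'
from kin import *; import json
D=[json.loads(l) for l in open("log.txt")]
for s in(1,-1):
  f=lambda p:np.concatenate([fk(d[0],p)[0]-d[1] for d in D])
  r=least_squares(f,[.4,.4,.3,.3,.08*s,0,0]); print(r.x.round(4),r.cost,r.fun.round(4)[:3])
  for d in D[:2]: print(fk(d[0],r.x)[1].round(2).tolist(),Rn.from_euler('xyz',d[2]).as_matrix().round(2).tolist())
E
python3 - <<'E'
from h import *
see("side","nut","s2.png"); see("side","saucer")
E
```

```text
{'time': np.float64(11.133), 'qpos': array([ 0.578,  0.198,  1.797, -0.145,  0.766,  1.918]), 'contact_force': array([-0.932, -0.015, -1.115]), 'torque': array([-0.116,  0.343,  0.038]), 'opening': np.float64(0.046), 'grip_force': np.float64(0.0), 'tool_pos': array([0.433, 0.335, 0.227]), 'tool_rot': array([-3.141, -0.398,  0.315])}
[ 0.4448  0.3788  0.192   0.2735  0.1244  0.0087 -0.0488] 0.00018397391044504727 [-0.0012  0.0041 -0.0009]
[[0.88, 0.31, 0.37], [0.29, -0.95, 0.12], [0.39, -0.0, -0.92]] [[0.88, 0.31, 0.37], [0.29, -0.95, 0.12], [0.39, -0.0, -0.92]]
[[0.94, 0.33, -0.0], [0.33, -0.94, 0.0], [0.0, -0.0, -1.0]] [[0.94, 0.33, -0.0], [0.33, -0.94, 0.0], [0.0, -0.0, -1.0]]
[ 0.4448  0.3788  0.192   0.2735  0.1244  0.0087 -0.0488] 0.0001839739104450473 [-0.0012  0.0041 -0.0009]
[[0.88, 0.31, 0.37], [0.29, -0.95, 0.12], [0.39, -0.0, -0.92]] [[0.88, 0.31, 0.37], [0.29, -0.95, 0.12], [0.39, -0.0, -0.92]]
[[0.94, 0.33, -0.0], [0.33, -0.94, 0.0], [0.0, -0.0, -1.0]] [[0.94, 0.33, -0.0], [0.33, -0.94, 0.0], [0.0, -0.0, -1.0]]
nut 0.92 [242. 315. 270. 343.] top z 0.037 circle 0.4341 0.3356 0.0257 box [0.4105 0.3108 0.0311] [0.458  0.3609 0.0377]
saucer 0.87 [227. 304. 283. 352.] top z 0.0175 circle 0.4366 0.3341 0.0661 box [0.371  0.2692 0.0115] [0.5015 0.3998 0.0358]
```

The nut lies in the saucer (centre (.434,.336), saucer (.436,.335)). Next I check which tool headings allow the arm to hold the crank upright at the pot.

```bash
cat >> kin.py <<'E'
p0=[.4448,.3788,.192,.2735,.1244,.0087,-.0488]
lo=np.array([-2.53,-.77,.04,-1,.28,-3.11]);hi=np.array([2.53,2.02,2.7,4.14,2.66,3.11])
def orient(psi,tilt): # tilt 0 = tool down with x along psi; pi/2 = tool level pointing along psi, x up
    return Rn.from_euler('z',psi).as_matrix()@Rn.from_euler('y',-tilt).as_matrix()@np.diag([1.,-1,-1])
def ik(P,R,seeds):
    best=None
    for s in seeds:
        def f(q):
            p,r=fk(q,p0); return np.r_[(p-P)*5,(Rn.from_matrix(r.T@R)).as_rotvec()]
        r=least_squares(f,np.clip(s,lo+.01,hi-.01),bounds=(lo,hi))
        if best is None or r.cost<best.cost: best=r
        if r.cost<1e-6: break
    return best.x,best.cost
E
python3 - <<'E'
from kin import *
S=[[-.7,.3,1.8,a,1,b] for a in(0,1.6,3) for b in(0,1.7,-1.7)]
G=np.array([.487,-.328,.145])
for psi in(-1.4,-1,-.6,-.3,0,.4,.9,1.3):
  for tilt in(1.571,1.2):
    R=orient(psi,tilt); q,c=ik(G+R[:,2]*.019,R,S); print(psi,tilt,round(c,6),q.round(2))
G=np.array([.42,-.15,.30]); print("path")
q=None
for psi,tilt in[(-.3,0),(.3,0),(.9,0),(.9,.4),(.9,.8),(.9,1.2),(.9,1.571),(.5,1.571),(0,1.571)]:
    R=orient(psi,tilt); q,c=ik(G+R[:,2]*.019,R,S if q is None else [q]); print(psi,tilt,round(c,6),q.round(2))
E
```

```text
-1.4 1.571 0.0 [-0.52  0.77  2.19  4.02  1.46 -1.71]
-1.4 1.2 0.000139 [-0.55  0.56  2.19  4.14  0.96 -1.92]
-1 1.571 0.0 [-0.8   0.73  2.39  3.34  1.55 -1.58]
-1 1.2 0.0 [-0.81  0.46  2.35  3.37  0.87 -1.65]
-0.6 1.571 0.0 [-1.11  0.73  2.4   2.63  1.55 -1.56]
-0.6 1.2 0.0 [-1.08  0.42  2.33  2.54  0.86 -1.34]
-0.3 1.571 0.0 [-1.25  0.72  2.28  2.18  1.49 -1.46]
-0.3 1.2 0.0 [-1.19  0.45  2.22  2.02  0.94 -1.11]
0 1.571 0.0 [-1.3   0.74  2.09  1.83  1.49 -1.27]
0 1.2 0.0 [-1.23  0.51  2.05  1.64  1.08 -0.94]
0.4 1.571 0.0 [-1.28  0.82  1.8   1.48  1.63 -1.05]
0.4 1.2 0.0 [-1.23  0.63  1.79  1.28  1.33 -0.82]
0.9 1.571 0.0 [-1.19  0.97  1.38  1.19  1.93 -0.85]
0.9 1.2 0.0 [-1.15  0.81  1.41  0.99  1.69 -0.78]
1.3 1.571 0.0 [-1.08  1.12  1.03  1.05  2.22 -0.76]
1.3 1.2 0.0 [-1.05  0.97  1.09  0.81  1.99 -0.81]
path
-0.3 0 0.0 [-0.51  0.14  1.64 -0.    1.36  1.36]
0.3 0 0.0 [-0.51  0.14  1.64 -0.    1.36  0.76]
0.9 0 0.0 [-0.51  0.14  1.64 -0.    1.36  0.16]
0.9 0.4 0.0 [-0.75  0.1   1.69  0.4   1.4  -0.16]
0.9 0.8 0.0 [-0.97  0.13  1.77  0.75  1.55 -0.45]
0.9 1.2 0.0 [-1.12  0.25  1.86  1.02  1.73 -0.67]
0.9 1.571 0.0 [-1.17  0.41  1.94  1.2   1.92 -0.85]
0.5 1.571 0.0 [-1.3   0.24  2.22  1.39  1.71 -0.9 ]
0 1.571 0.0 [-1.37 -0.02  2.54  1.73  1.46 -0.96]
```

```bash
cat >> h.py <<'E'
def mvR(X,R):
    P,T=tool(); print("move",(T.T@(np.array(X)-P)/.75).round(4),"rot",(Rn.from_matrix(T.T@R).as_rotvec()/(np.pi/4)).round(4))
E
python3 - <<'E'
from h import *; from kin import orient
mvR([.53,.0515,.26],orient(.3136,0))
d=np.load("side0.npz")["d"]; P=cloud(cam("side"),d,d>0); Q=P[(abs(P[:,0]-.40)<.05)&(abs(P[:,1]+.41)<.06)&(P[:,2]>.02)]; print(Q.min(0),Q.max(0))
E
```

```text
move [ 0.018   0.3999 -0.0407] rot [ 0.     -0.4984 -0.    ]
[ 0.35006467 -0.46830664  0.02008303] [ 0.42471015 -0.38862674  0.06166234]
```

Call:
step_arm --steps '[{"x": 0.018, "y": 0.4, "z": -0.041, "rx": 0, "ry": -0.498, "rz": 0, "claw": 0}, {"x": 0.018, "y": 0.4, "z": -0.041, "rx": 0, "ry": -0.498, "rz": 0, "claw": 0}, {"x": 0.018, "y": 0.4, "z": -0.041, "rx": 0, "ry": -0.498, "rz": 0, "claw": 0}, {"x": 0.018, "y": 0.4, "z": -0.041, "rx": 0, "ry": -0.498, "rz": 0, "claw": 0}, {"x": 0.018, "y": 0.4, "z": -0.041, "rx": 0, "ry": -0.498, "rz": 0, "claw": 0}, {"x": 0.018, "y": 0.4, "z": -0.041, "rx": 0, "ry": -0.498, "rz": 0, "claw": 0}, {"x": 0.018, "y": 0.4, "z": -0.041, "rx": 0, "ry": -0.498, "rz": 0, "claw": 0}, {"x": 0.018, "y": 0.4, "z": -0.041, "rx": 0, "ry": -0.498, "rz": 0, "claw": 0}, {"x": 0.018, "y": 0.4, "z": -0.041, "rx": 0, "ry": -0.498, "rz": 0, "claw": 0}, {"x": 0.018, "y": 0.4, "z": -0.041, "rx": 0, "ry": -0.498, "rz": 0, "claw": 0}, {"x": 0.018, "y": 0.4, "z": -0.041, "rx": 0, "ry": -0.498, "rz": 0, "claw": 0}]'

```text
time: 12.25
tool_pos: [0.5292, 0.0521, 0.259]
tool_rot: [-3.14, -0.0, 0.315]
contact_force: [0.7, 0.8, -0.4]
opening: 0.0458
grip_force: 0.0
```

Run:
```python
from h import *; from kin import orient
c=cam("wrist"); b,d=read_camera("wrist"); cv2.imwrite("pics/w_crank.png",b)
P=cloud(c,d,d>0); r=np.hypot(P[:,0]-.475,P[:,1]-.0336); Q=P[(P[:,2]>.128)&(P[:,2]<.15)&(r>.045)&(r<.17)]
vx,vy,x0,y0=cv2.fitLine(Q[:,:2].astype(np.float32),cv2.DIST_HUBER,0,.01,.01).ravel(); a=np.arctan(vy/vx); print("arm",a,x0,y0,np.percentile(Q[:,2],[5,50,95]),len(Q))
y=y0+(.530-x0)*vy/vx; print("at .530 y",y)
mvR([.53,y,.121],orient(a,0))
```

```text
arm 0.31484675 0.58143944 0.06739166 [0.13687585 0.13851502 0.13974305] 2195
at .530 y 0.050638855
move [0.0004 0.0029 0.1842] rot [-0.0014 -0.0006  0.0008]
```

Call:
step_arm --squeeze 40 --steps '[{"x": 0.001, "y": 0.0025, "z": 0.05, "rx": 0, "ry": 0, "rz": 0, "claw": 0}, {"x": 0.001, "y": 0.0025, "z": 0.1, "rx": 0, "ry": 0, "rz": 0, "claw": 0}, {"x": 0.001, "y": 0.0025, "z": 0.14, "rx": 0, "ry": 0, "rz": 0, "claw": 0}, {"x": 0.001, "y": 0.0025, "z": 0.17, "rx": 0, "ry": 0, "rz": 0, "claw": 0}, {"x": 0.001, "y": 0.0025, "z": 0.183, "rx": 0, "ry": 0, "rz": 0, "claw": -0.2}, {"x": 0.001, "y": 0.0025, "z": 0.183, "rx": 0, "ry": 0, "rz": 0, "claw": -0.5}, {"x": 0.001, "y": 0.0025, "z": 0.183, "rx": 0, "ry": 0, "rz": 0, "claw": -0.8}, {"x": 0.001, "y": 0.0025, "z": 0.183, "rx": 0, "ry": 0, "rz": 0, "claw": -1}, {"x": 0.001, "y": 0.0025, "z": 0.183, "rx": 0, "ry": 0, "rz": 0, "claw": -1}, {"x": 0.001, "y": 0.0025, "z": 0.183, "rx": 0, "ry": 0, "rz": 0, "claw": -1}, {"x": 0.001, "y": 0.0025, "z": 0.183, "rx": 0, "ry": 0, "rz": 0, "claw": -1}, {"x": 0.001, "y": 0.0025, "z": 0.183, "rx": 0, "ry": 0, "rz": 0, "claw": -1}]'

```text
time: 13.3
tool_pos: [0.5316, 0.0497, 0.1235]
tool_rot: [3.141, -0.004, 0.314]
contact_force: [1.6, 2.1, 4.3]
opening: 0.0122
grip_force: 40.0
```

```bash
python3 st.py
```

```text
{'time': np.float64(13.3), 'qpos': array([-5.100e-02,  4.610e-01,  1.649e+00,  1.000e-03,  1.027e+00,
        1.206e+00]), 'contact_force': array([1.568, 2.131, 4.264]), 'torque': array([ 0.19 , -0.188, -0.009]), 'opening': np.float64(0.012), 'grip_force': np.float64(40.001), 'tool_pos': array([0.532, 0.05 , 0.123]), 'tool_rot': array([ 3.141, -0.004,  0.314])}
```

Call:
step_arm --steps '[{"x": 0, "y": 0, "z": -0.01, "rx": 0, "ry": 0, "rz": 0, "claw": -1}, {"x": 0, "y": 0, "z": -0.02, "rx": 0, "ry": 0, "rz": 0, "claw": -1}, {"x": 0, "y": 0, "z": -0.03, "rx": 0, "ry": 0, "rz": 0, "claw": -1}, {"x": 0, "y": 0, "z": -0.04, "rx": 0, "ry": 0, "rz": 0, "claw": -1}, {"x": 0, "y": 0, "z": -0.05, "rx": 0, "ry": 0, "rz": 0, "claw": -1}, {"x": 0, "y": 0, "z": -0.07, "rx": 0, "ry": 0, "rz": 0, "claw": -1}, {"x": 0, "y": 0, "z": -0.09, "rx": 0, "ry": 0, "rz": 0, "claw": -1}, {"x": 0, "y": 0, "z": -0.1, "rx": 0, "ry": 0, "rz": 0, "claw": -1}, {"x": 0, "y": 0, "z": -0.1, "rx": 0, "ry": 0, "rz": 0, "claw": -1}]'

```text
time: 14.05
tool_pos: [0.5314, 0.0496, 0.1994]
tool_rot: [3.14, -0.005, 0.314]
contact_force: [-0.0, -0.7, -1.1]
opening: 0.0119
grip_force: 40.0
```

```bash
python3 st.py
python3 - <<'E'
from h import *; from kin import orient
b,d=read_camera("side"); cv2.imwrite("pics/s3.png",cv2.resize(b[130:270,170:350],None,fx=4,fy=4,interpolation=cv2.INTER_CUBIC))
h=np.array([np.cos(.25),-np.sin(.25),0]); G=np.array([.40,-.13,0])+.0595*h
mvR([G[0],G[1],.20],orient(-.25,0))
E
```

```text
{'time': np.float64(14.05), 'qpos': array([-0.051,  0.378,  1.549,  0.   ,  1.21 ,  1.206]), 'contact_force': array([-0.01 , -0.656, -1.124]), 'torque': array([ 0.012,  0.061, -0.01 ]), 'opening': np.float64(0.012), 'grip_force': np.float64(40.0), 'tool_pos': array([0.531, 0.05 , 0.199]), 'tool_rot': array([ 3.14 , -0.005,  0.314])}
move [-0.1727  0.2163 -0.003 ] rot [-2.000e-04 -4.000e-03  7.181e-01]
```

View pics/s3.png

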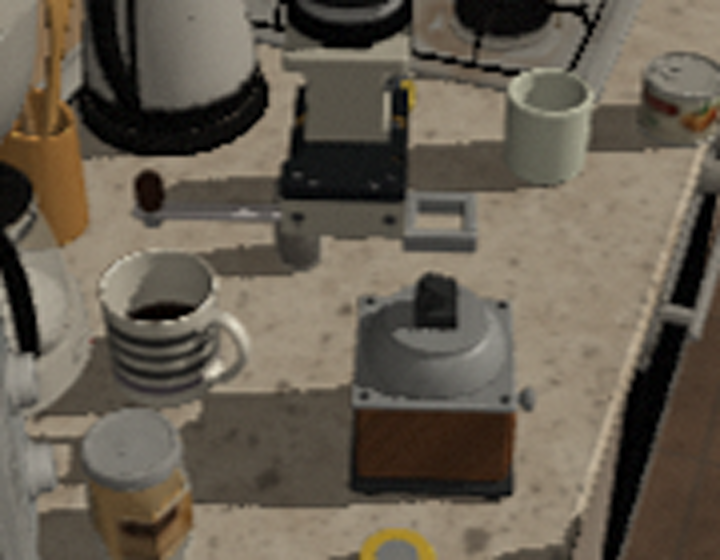

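The crank is off the drive and level in the fingers; the mill's bare stud shows at crop (300,435) and the pot at (125,550). I carry the crank to the free patch right of the mill.

Call:
step_arm --steps '[{"x": -0.173, "y": 0.216, "z": -0.003, "rx": 0, "ry": 0, "rz": 0.718, "claw": -1}, {"x": -0.173, "y": 0.216, "z": -0.003, "rx": 0, "ry": 0, "rz": 0.718, "claw": -1}, {"x": -0.173, "y": 0.216, "z": -0.003, "rx": 0, "ry": 0, "rz": 0.718, "claw": -1}, {"x": -0.173, "y": 0.216, "z": -0.003, "rx": 0, "ry": 0, "rz": 0.718, "claw": -1}, {"x": -0.173, "y": 0.216, "z": -0.003, "rx": 0, "ry": 0, "rz": 0.718, "claw": -1}, {"x": -0.173, "y": 0.216, "z": -0.003, "rx": 0, "ry": 0, "rz": 0.718, "claw": -1}, {"x": -0.173, "y": 0.216, "z": -0.003, "rx": 0, "ry": 0, "rz": 0.718, "claw": -1}, {"x": -0.173, "y": 0.216, "z": -0.003, "rx": 0, "ry": 0, "rz": 0.718, "claw": -1}, {"x": -0.173, "y": 0.216, "z": -0.003, "rx": 0, "ry": 0, "rz": 0.718, "claw": -1}]'

```text
time: 14.85
tool_pos: [0.4572, -0.1434, 0.1989]
tool_rot: [-3.14, -0.0, -0.248]
contact_force: [0.3, -0.3, -1.9]
opening: 0.0121
grip_force: 40.0
```

```bash
python3 -c "
from h import *; from kin import orient
h=np.array([np.cos(.25),-np.sin(.25),0]); G=np.array([.40,-.13,0])+.0595*h
mvR([G[0],G[1],.004],orient(-.25,0)); print(tool()[0])"
```

```text
move [0.0009 0.0019 0.2598] rot [-0.0017 -0.0004  0.0024]
[ 0.45721621 -0.14341517  0.19885021]
```

Call:
step_arm --steps '[{"x": 0.001, "y": 0.002, "z": 0.05, "rx": 0, "ry": 0, "rz": 0, "claw": -1}, {"x": 0.001, "y": 0.002, "z": 0.1, "rx": 0, "ry": 0, "rz": 0, "claw": -1}, {"x": 0.001, "y": 0.002, "z": 0.15, "rx": 0, "ry": 0, "rz": 0, "claw": -1}, {"x": 0.001, "y": 0.002, "z": 0.19, "rx": 0, "ry": 0, "rz": 0, "claw": -1}, {"x": 0.001, "y": 0.002, "z": 0.22, "rx": 0, "ry": 0, "rz": 0, "claw": -1}, {"x": 0.001, "y": 0.002, "z": 0.245, "rx": 0, "ry": 0, "rz": 0, "claw": -1}, {"x": 0.001, "y": 0.002, "z": 0.26, "rx": 0, "ry": 0, "rz": 0, "claw": -1}, {"x": 0.001, "y": 0.002, "z": 0.26, "rx": 0, "ry": 0, "rz": 0, "claw": -1}, {"x": 0.001, "y": 0.002, "z": 0.26, "rx": 0, "ry": 0, "rz": 0, "claw": -0.3}, {"x": 0.001, "y": 0.002, "z": 0.26, "rx": 0, "ry": 0, "rz": 0, "claw": -0.3}, {"x": 0.001, "y": 0.002, "z": 0.26, "rx": 0, "ry": 0, "rz": 0, "claw": -0.3}, {"x": 0.001, "y": 0.002, "z": 0.26, "rx": 0, "ry": 0, "rz": 0, "claw": -0.3}]'

```text
time: 15.85
tool_pos: [0.4586, -0.1462, 0.0054]
tool_rot: [-3.141, -0.004, -0.249]
contact_force: [0.0, 0.1, 0.0]
opening: 0.0313
grip_force: 0.0
```

Call:
step_arm --steps '[{"x": 0, "y": 0, "z": 0, "rx": 0, "ry": 0, "rz": 0, "claw": -0.3}, {"x": 0, "y": 0, "z": -0.04, "rx": 0, "ry": 0, "rz": 0, "claw": -0.3}, {"x": 0, "y": 0, "z": -0.09, "rx": 0, "ry": 0, "rz": 0, "claw": -0.2}, {"x": 0, "y": 0, "z": -0.14, "rx": 0, "ry": 0, "rz": 0, "claw": -0.2}, {"x": 0, "y": 0, "z": -0.18, "rx": 0, "ry": 0, "rz": 0, "claw": -0.2}, {"x": 0, "y": 0, "z": -0.2, "rx": 0, "ry": 0, "rz": 0, "claw": -0.2}, {"x": 0, "y": 0, "z": -0.2, "rx": 0, "ry": 0, "rz": 0, "claw": -0.2}]'

```text
time: 16.43
tool_pos: [0.4595, -0.1472, 0.1586]
tool_rot: [3.141, -0.01, -0.25]
contact_force: [0.1, -0.7, 0.7]
opening: 0.0366
grip_force: 0.0
```

Run:
```python
from h import *; from kin import orient
c=cam("wrist"); b,d=read_camera("wrist"); cv2.imwrite("pics/w_lay.png",b)
print(tool()[0])
for q in("crank","crank_knob","crank_grip"):
    for l in nets.landmark_of("wrist",q)[:2]:
        r,k=l["pixel"]; X=pt(c,d[int(r),int(k)],r,k); print(q,round(l["conf"],2),np.round([r,k]),X.round(4))
for m in nets.masks_of("wrist","crank")[:2]:
    P=cloud(c,d,m["region"]); P=P[(P[:,2]>.006)&(P[:,2]<.05)]; print(round(m["conf"],2),np.round(m["box"]),P.min(0).round(4),P.max(0).round(4),len(P))
    v=cv2.fitLine(P[:,:2].astype(np.float32),cv2.DIST_HUBER,0,.01,.01).ravel(); print(v, np.arctan(v[1]/v[0])); s=(P[:,:2]-v[2:])@v[:2]*np.sign(v[0]); print(s.min(),s.max())
```

```text
[ 0.45847566 -0.14665114  0.15629744]
crank 0.55 [230. 258.] [ 0.4016 -0.1306 -0.0015]
crank_knob 0.76 [ 33. 257.] [ 0.5834 -0.1765  0.0384]
crank_grip 0.91 [185. 256.] [ 0.4549 -0.1419  0.0137]
0.57 [233.  20. 281. 253.] [ 0.3775 -0.1849  0.0061] [ 0.5932 -0.1023  0.0401] 3761
[ 0.968995   -0.24708034  0.48514575 -0.1500209 ] -0.24966602
-0.10625179107651839 0.11077865867662381
```

View pics/w_lay.png

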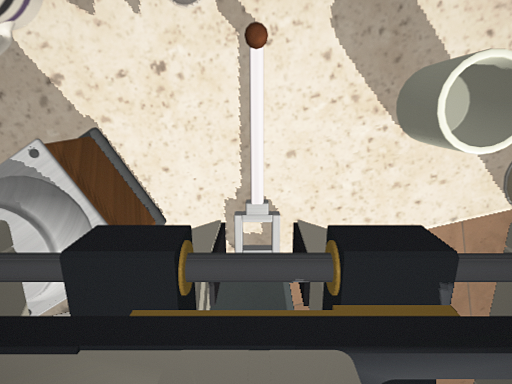

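The crank lies flat, let go, from the hub at (235,257) to the grip at (35,257), az -0.25, hub at (.399,-.130). I take it again further out, at crank x of about 95 mm.

```bash
python3 -c "
from h import *; from kin import orient
mvR([.491,-.152,.0008],orient(-.25,0)); print(tool()[0])"
```

```text
move [ 0.0466 -0.003   0.2029] rot [-0.0017  0.0017  0.0001]
[ 0.45673164 -0.14579876  0.15299441]
```

Call:
step_arm --squeeze 50 --steps '[{"x": 0.0465, "y": -0.003, "z": 0.03, "rx": 0, "ry": 0, "rz": 0, "claw": -0.2}, {"x": 0.0465, "y": -0.003, "z": 0.08, "rx": 0, "ry": 0, "rz": 0, "claw": -0.2}, {"x": 0.0465, "y": -0.003, "z": 0.13, "rx": 0, "ry": 0, "rz": 0, "claw": -0.2}, {"x": 0.0465, "y": -0.003, "z": 0.17, "rx": 0, "ry": 0, "rz": 0, "claw": -0.2}, {"x": 0.0465, "y": -0.003, "z": 0.19, "rx": 0, "ry": 0, "rz": 0, "claw": -0.2}, {"x": 0.0465, "y": -0.003, "z": 0.203, "rx": 0, "ry": 0, "rz": 0, "claw": -0.3}, {"x": 0.0465, "y": -0.003, "z": 0.203, "rx": 0, "ry": 0, "rz": 0, "claw": -0.5}, {"x": 0.0465, "y": -0.003, "z": 0.203, "rx": 0, "ry": 0, "rz": 0, "claw": -0.8}, {"x": 0.0465, "y": -0.003, "z": 0.203, "rx": 0, "ry": 0, "rz": 0, "claw": -1}, {"x": 0.0465, "y": -0.003, "z": 0.203, "rx": 0, "ry": 0, "rz": 0, "claw": -1}, {"x": 0.0465, "y": -0.003, "z": 0.203, "rx": 0, "ry": 0, "rz": 0, "claw": -1}, {"x": 0.0465, "y": -0.003, "z": 0.203, "rx": 0, "ry": 0, "rz": 0, "claw": -1}]'

```text
time: 17.68
tool_pos: [0.4921, -0.1525, 0.0021]
tool_rot: [-3.141, -0.001, -0.25]
contact_force: [0.2, -0.7, -1.2]
opening: 0.0123
grip_force: 50.0
```

```bash
python3 st.py; python3 -c "
from h import *; from kin import orient
mvR([.43,-.15,.30],orient(.5,0))"
```

```text
{'time': np.float64(17.683), 'qpos': array([-0.45 ,  0.617,  1.802,  0.002,  0.721,  1.37 ]), 'contact_force': array([ 0.181, -0.717, -1.163]), 'torque': array([ 0.013,  0.01 , -0.016]), 'opening': np.float64(0.012), 'grip_force': np.float64(49.992), 'tool_pos': array([ 0.492, -0.153,  0.002]), 'tool_rot': array([-3.141e+00, -1.000e-03, -2.500e-01])}
move [-0.0805  0.0169 -0.3973] rot [-3.000e-04 -1.900e-03 -9.548e-01]
```

Call:
step_arm --steps '[{"x": 0, "y": 0, "z": -0.04, "rx": 0, "ry": 0, "rz": 0, "claw": -1}, {"x": 0, "y": 0, "z": -0.09, "rx": 0, "ry": 0, "rz": 0, "claw": -1}, {"x": 0, "y": 0, "z": -0.14, "rx": 0, "ry": 0, "rz": 0, "claw": -1}, {"x": -0.0805, "y": 0.017, "z": -0.397, "rx": 0, "ry": 0, "rz": -0.955, "claw": -1}, {"x": -0.0805, "y": 0.017, "z": -0.397, "rx": 0, "ry": 0, "rz": -0.955, "claw": -1}, {"x": -0.0805, "y": 0.017, "z": -0.397, "rx": 0, "ry": 0, "rz": -0.955, "claw": -1}, {"x": -0.0805, "y": 0.017, "z": -0.397, "rx": 0, "ry": 0, "rz": -0.955, "claw": -1}, {"x": -0.0805, "y": 0.017, "z": -0.397, "rx": 0, "ry": 0, "rz": -0.955, "claw": -1}, {"x": -0.0805, "y": 0.017, "z": -0.397, "rx": 0, "ry": 0, "rz": -0.955, "claw": -1}, {"x": -0.0805, "y": 0.017, "z": -0.397, "rx": 0, "ry": 0, "rz": -0.955, "claw": -1}, {"x": -0.0805, "y": 0.017, "z": -0.397, "rx": 0, "ry": 0, "rz": -0.955, "claw": -1}]'

```text
time: 18.6
tool_pos: [0.4297, -0.1498, 0.2993]
tool_rot: [-3.141, -0.001, 0.496]
contact_force: [0.2, 0.0, -2.3]
opening: 0.0121
grip_force: 50.0
```

```bash
python3 st.py
python3 - <<'E'
from h import *; from kin import *
S=[robot.observe()["qpos"]]
q=S[0]
for psi,tilt,G in[(.5,0,(.43,-.15,.3)),(.6,.4,(.43,-.18,.3)),(.6,.8,(.43,-.21,.3)),(.6,1.2,(.43,-.25,.3)),(.6,1.571,(.43,-.28,.3)),(.4,1.571,(.46,-.3,.28)),(.4,1.571,(.487,-.328,.28)),(.4,1.571,(.487,-.328,.146))]:
    R=orient(psi,tilt); q,c=ik(np.array(G),R,[q]); print(psi,tilt,round(c,6),q.round(2))
mvR([.43,-.21,.30],orient(.6,.75))
E
```

```text
{'time': np.float64(18.6), 'qpos': array([-5.050e-01,  1.600e-01,  1.568e+00,  1.000e-03,  1.413e+00,
        5.690e-01]), 'contact_force': array([ 0.175,  0.048, -2.3  ]), 'torque': array([ 0.078, -0.129, -0.009]), 'opening': np.float64(0.012), 'grip_force': np.float64(49.992), 'tool_pos': array([ 0.43 , -0.15 ,  0.299]), 'tool_rot': array([-3.141e+00, -1.000e-03,  4.960e-01])}
0.5 0 0.0 [-0.5   0.15  1.58 -0.    1.42  0.57]
0.6 0.4 0.0 [-0.8   0.07  1.67  0.4   1.35  0.09]
0.6 0.8 0.0 [-1.09  0.11  1.76  0.8   1.45 -0.3 ]
0.6 1.2 0.0 [-1.29  0.27  1.8   1.09  1.65 -0.59]
0.6 1.571 0.0 [-1.37  0.48  1.81  1.3   1.86 -0.76]
0.4 1.571 0.0 [-1.36  0.48  1.9   1.43  1.7  -0.81]
0.4 1.571 0.0 [-1.32  0.54  1.79  1.47  1.68 -0.76]
0.4 1.571 0.0 [-1.32  0.81  1.8   1.44  1.64 -1.05]
move [-0.0378  0.0708 -0.001 ] rot [ 0.0493  0.9524 -0.126 ]
```

Call:
step_arm --steps '[{"x": -0.01, "y": 0.018, "z": 0, "rx": 0.012, "ry": 0.13, "rz": -0.03, "claw": -1}, {"x": -0.01, "y": 0.035, "z": 0, "rx": 0.024, "ry": 0.25, "rz": -0.06, "claw": -1}, {"x": -0.02, "y": 0.05, "z": 0, "rx": 0.03, "ry": 0.4, "rz": -0.08, "claw": -1}, {"x": -0.038, "y": 0.071, "z": -0.001, "rx": 0.049, "ry": 0.952, "rz": -0.126, "claw": -1}, {"x": -0.038, "y": 0.071, "z": -0.001, "rx": 0.049, "ry": 0.952, "rz": -0.126, "claw": -1}, {"x": -0.038, "y": 0.071, "z": -0.001, "rx": 0.049, "ry": 0.952, "rz": -0.126, "claw": -1}, {"x": -0.038, "y": 0.071, "z": -0.001, "rx": 0.049, "ry": 0.952, "rz": -0.126, "claw": -1}, {"x": -0.038, "y": 0.071, "z": -0.001, "rx": 0.049, "ry": 0.952, "rz": -0.126, "claw": -1}, {"x": -0.038, "y": 0.071, "z": -0.001, "rx": 0.049, "ry": 0.952, "rz": -0.126, "claw": -1}]'

```text
time: 19.35
tool_pos: [0.4299, -0.2109, 0.2989]
tool_rot: [-3.134, -0.748, 0.595]
contact_force: [-0.4, -0.1, -0.3]
opening: 0.0119
grip_force: 50.0
```

```bash
python3 st.py
python3 - <<'E'
from h import *; from kin import *
mvR([.43,-.28,.30],orient(.5,1.5))
E
```

```text
{'time': np.float64(19.35), 'qpos': array([-1.108,  0.159,  1.812,  0.757,  1.373, -0.369]), 'contact_force': array([-0.376, -0.064, -0.3  ]), 'torque': array([-0.24 ,  0.427,  0.003]), 'opening': np.float64(0.012), 'grip_force': np.float64(49.993), 'tool_pos': array([ 0.43 , -0.211,  0.299]), 'tool_rot': array([-3.134, -0.748,  0.595])}
move [-0.0368  0.0761 -0.0367] rot [-0.1204  0.9569  0.0498]
```

Call:
step_arm --steps '[{"x": -0.01, "y": 0.02, "z": -0.01, "rx": -0.016, "ry": 0.13, "rz": 0.007, "claw": -1}, {"x": -0.02, "y": 0.04, "z": -0.02, "rx": -0.032, "ry": 0.26, "rz": 0.014, "claw": -1}, {"x": -0.037, "y": 0.076, "z": -0.037, "rx": -0.12, "ry": 0.957, "rz": 0.05, "claw": -1}, {"x": -0.037, "y": 0.076, "z": -0.037, "rx": -0.12, "ry": 0.957, "rz": 0.05, "claw": -1}, {"x": -0.037, "y": 0.076, "z": -0.037, "rx": -0.12, "ry": 0.957, "rz": 0.05, "claw": -1}, {"x": -0.037, "y": 0.076, "z": -0.037, "rx": -0.12, "ry": 0.957, "rz": 0.05, "claw": -1}, {"x": -0.037, "y": 0.076, "z": -0.037, "rx": -0.12, "ry": 0.957, "rz": 0.05, "claw": -1}, {"x": -0.037, "y": 0.076, "z": -0.037, "rx": -0.12, "ry": 0.957, "rz": 0.05, "claw": -1}, {"x": -0.037, "y": 0.076, "z": -0.037, "rx": -0.12, "ry": 0.957, "rz": 0.05, "claw": -1}, {"x": -0.037, "y": 0.076, "z": -0.037, "rx": -0.12, "ry": 0.957, "rz": 0.05, "claw": -1}]'

```text
time: 20.18
tool_pos: [0.4313, -0.2791, 0.3022]
tool_rot: [3.051, -1.499, 0.597]
contact_force: [0.3, 1.0, -0.9]
opening: 0.0124
grip_force: 50.0
```

```bash
python3 st.py
python3 - <<'E'
from h import *
b,d=read_camera("side"); cv2.imwrite("pics/s4.png",cv2.resize(b[60:260,200:450],None,fx=3,fy=3,interpolation=cv2.INTER_CUBIC))
c=cam("side")
for m in nets.masks_of("side","crank")[:2]:
    P=cloud(c,d,m["region"]); print(round(m["conf"],2),m["box"],P.min(0).round(3),P.max(0).round(3),len(P))
    v=cv2.fitLine(P.astype(np.float32),cv2.DIST_HUBER,0,.01,.01).ravel(); print(v.round(3))
E
```

```text
{'time': np.float64(20.183), 'qpos': array([-1.396,  0.544,  1.952,  1.26 ,  1.71 , -0.965]), 'contact_force': array([ 0.256,  1.007, -0.889]), 'torque': array([-0.439,  0.659, -0.085]), 'opening': np.float64(0.012), 'grip_force': np.float64(49.993), 'tool_pos': array([ 0.431, -0.279,  0.302]), 'tool_rot': array([ 3.051, -1.499,  0.597])}
0.82 [324.7, 64.9, 341.6, 138.7] [ 0.404 -1.304 -0.003] [ 0.618 -0.259  0.412] 387
[-0.173  0.931  0.322  0.443 -0.368  0.248]
```

View pics/s4.png

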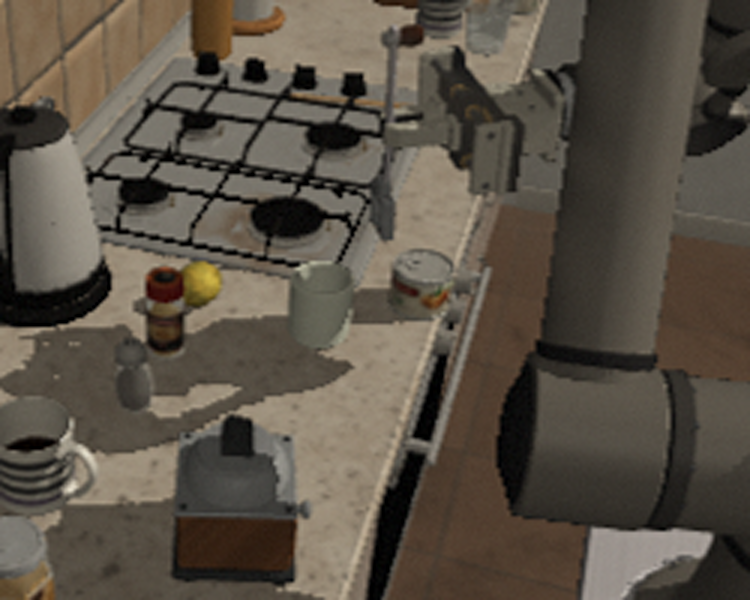

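The crank hangs upright, hub down at crop (205,383) and grip up at (35,408). The pot stands at (305,320).

```bash
cat > hub.py <<'E'
from h import *; from kin import *
def look():
    P0,T=tool(); c=cam("side"); b,d=read_camera("side")
    P=cloud(c,d,d>0); L=(P-P0)@T   # tool coordinates
    k=(abs(L[:,1])<.04)&(abs(L[:,2])<.035)
    A=L[k&(L[:,0]<-.02)&(L[:,0]>-.16)]; H=A[A[:,0]<-.075]; B=L[k&(abs(L[:,1])<.02)&(L[:,0]>.03)&(L[:,0]<.13)]
    print("tool x range",A[:,0].min().round(4),"hub y",np.percentile(H[:,1],[2,98]).round(4),"z",np.percentile(H[:,2],[2,50,98]).round(4),len(H))
    s=A[(A[:,0]>-.06)]; print("arm low",np.median(s,0).round(4),"arm high",np.median(B,0).round(4),len(B), "top",B[:,0].max().round(4) if len(B) else '')
E
python3 - <<'E'
from hub import *
look()
R=orient(.45,1.571); pot=np.array([.487,-.328,0])
X=pot+.005*R[:,2]; X[2]=.25; mvR(X,R)
q,c=ik(X,R,[robot.observe()["qpos"]]); print(c,q.round(2)); X[2]=.136; q,c=ik(X,R,[q]); print(c,q.round(2))
E
```

```text
tool x range -0.1197 hub y [-0.0258  0.0206] z [-0.0096 -0.0011  0.0035] 96
arm low [-0.0472 -0.0037 -0.0049] arm high [ 0.0941 -0.0045 -0.0081] 149 top 0.1091
move [-0.068   0.0928  0.0453] rot [-0.0709  0.0899  0.013 ]
4.165967885416041e-21 [-1.3   0.61  1.76  1.44  1.7  -0.81]
1.1572973073594556e-31 [-1.3   0.85  1.76  1.42  1.66 -1.04]
```

Call:
step_arm --steps '[{"x": -0.015, "y": 0.02, "z": 0.01, "rx": -0.02, "ry": 0.02, "rz": 0.003, "claw": -1}, {"x": -0.03, "y": 0.045, "z": 0.022, "rx": -0.035, "ry": 0.045, "rz": 0.006, "claw": -1}, {"x": -0.05, "y": 0.07, "z": 0.034, "rx": -0.05, "ry": 0.07, "rz": 0.01, "claw": -1}, {"x": -0.068, "y": 0.093, "z": 0.045, "rx": -0.071, "ry": 0.09, "rz": 0.013, "claw": -1}, {"x": -0.068, "y": 0.093, "z": 0.045, "rx": -0.071, "ry": 0.09, "rz": 0.013, "claw": -1}, {"x": -0.068, "y": 0.093, "z": 0.045, "rx": -0.071, "ry": 0.09, "rz": 0.013, "claw": -1}]'

```text
time: 20.83
tool_pos: [0.4913, -0.3258, 0.249]
tool_rot: [-1.005, -1.567, -1.686]
contact_force: [-0.6, 0.0, -1.5]
opening: 0.012
grip_force: 50.0
```

Run:
```python
from hub import *
look(); P,T=tool(); print(P, T.round(3).tolist())
see("side","pot")
R=orient(.45,1.571); X=np.array([.487,-.328,0])+.005*R[:,2]; X[2]=.137; mvR(X,R)
```

```text
tool x range -0.1163 hub y [-0.0264  0.0196] z [-0.0095 -0.001   0.0031] 75
arm low [-0.0485 -0.0048 -0.0043] arm high [ 0.0936 -0.0048 -0.0078] 127 top 0.109
[ 0.49092732 -0.32583895  0.24969587] [[-0.001, 0.435, 0.9], [-0.003, -0.9, 0.435], [1.0, -0.002, 0.002]]
pot 0.61 [294. 145. 317. 175.] top z 0.0811 circle 0.4897 -0.3264 0.0407 box [ 0.4524 -0.3651  0.0752] [ 0.5269 -0.2877  0.0835]
pot 0.58 [258. 203. 302. 257.] top z 0.1369 circle 0.4766 0.0364 0.0183 box [0.4599 0.0259 0.131 ] [0.4934 0.0505 0.1587]
move [-0.151   0.0003  0.0009] rot [ 0.0016 -0.0023 -0.0013]
```

Call:
step_arm --steps '[{"x": -0.02, "y": 0.0025, "z": 0.0025, "rx": 0, "ry": 0, "rz": 0, "claw": -1}, {"x": -0.04, "y": 0.0025, "z": 0.0025, "rx": 0, "ry": 0, "rz": 0, "claw": -1}, {"x": -0.06, "y": 0.0025, "z": 0.0025, "rx": 0, "ry": 0, "rz": 0, "claw": -1}, {"x": -0.08, "y": 0.0025, "z": 0.0025, "rx": 0, "ry": 0, "rz": 0, "claw": -1}, {"x": -0.095, "y": 0.0025, "z": 0.0025, "rx": 0, "ry": 0, "rz": 0, "claw": -1}, {"x": -0.105, "y": 0.0025, "z": 0.0025, "rx": 0, "ry": 0, "rz": 0, "claw": -1}]'

```text
time: 21.48
tool_pos: [0.4932, -0.3272, 0.1702]
tool_rot: [-0.805, -1.568, -1.888]
contact_force: [0.3, -0.6, -1.4]
opening: 0.0123
grip_force: 50.0
```

Call:
step_arm --steps '[{"x": -0.01, "y": 0, "z": 0, "rx": 0, "ry": 0, "rz": 0, "claw": -1}, {"x": -0.02, "y": 0, "z": 0, "rx": 0, "ry": 0, "rz": 0, "claw": -1}, {"x": -0.03, "y": 0, "z": 0, "rx": 0, "ry": 0, "rz": 0, "claw": -1}, {"x": -0.04, "y": 0, "z": 0, "rx": 0, "ry": 0, "rz": 0, "claw": -1}, {"x": -0.045, "y": 0, "z": 0, "rx": 0, "ry": 0, "rz": 0, "claw": -1}, {"x": -0.045, "y": 0, "z": 0, "rx": 0, "ry": 0, "rz": 0, "claw": -1}]'

```text
time: 21.98
tool_pos: [0.4935, -0.3268, 0.1359]
tool_rot: [-0.981, -1.566, -1.713]
contact_force: [-0.1, 0.5, -0.7]
opening: 0.0121
grip_force: 50.0
```

```bash
python3 st.py
python3 - <<'E'
from hub import *
look(); see("side","pot")
b,d=read_camera("side"); cv2.imwrite("pics/s5.png",cv2.resize(b[60:230,240:400],None,fx=3,fy=3,interpolation=cv2.INTER_CUBIC))
E
```

```text
{'time': np.float64(21.983), 'qpos': array([-1.303,  0.972,  1.824,  1.402,  1.634, -1.227]), 'contact_force': array([-0.112,  0.451, -0.665]), 'torque': array([-0.356,  0.66 ,  0.023]), 'opening': np.float64(0.012), 'grip_force': np.float64(49.993), 'tool_pos': array([ 0.494, -0.327,  0.136]), 'tool_rot': array([-0.981, -1.566, -1.713])}
tool x range -0.1394 hub y [-0.0386  0.0329] z [-0.0326  0.0049  0.033 ] 354
arm low [-0.0561 -0.0043 -0.0035] arm high [ 0.0948 -0.0047 -0.0086] 107 top 0.1087
pot 0.94 [296. 149. 314. 175.] top z 0.0811 circle 0.4933 -0.3256 0.0404 box [ 0.4539 -0.3616  0.0753] [ 0.526  -0.2904  0.0964]
```

Call:
step_arm --squeeze 20 --steps '[{"x": -0.004, "y": 0, "z": 0, "rx": 0, "ry": 0, "rz": 0, "claw": -1}, {"x": -0.007, "y": 0, "z": 0, "rx": 0, "ry": 0, "rz": 0, "claw": -1}, {"x": -0.007, "y": 0, "z": 0, "rx": 0, "ry": 0, "rz": 0, "claw": -1}]'

```text
time: 22.43
tool_pos: [0.4936, -0.3268, 0.1311]
tool_rot: [-0.887, -1.567, -1.806]
contact_force: [0.6, -0.6, -1.5]
opening: 0.0126
grip_force: 20.0
```

Call:
step_arm --steps '[{"x": 0, "y": 0, "z": 0, "rx": 0, "ry": 0, "rz": 0, "claw": -0.6}, {"x": 0, "y": 0, "z": 0, "rx": 0, "ry": 0, "rz": 0, "claw": -0.4}, {"x": 0, "y": 0, "z": 0, "rx": 0, "ry": 0, "rz": 0, "claw": -0.1}, {"x": 0, "y": 0, "z": 0, "rx": 0, "ry": 0, "rz": 0, "claw": 0}, {"x": 0, "y": 0, "z": 0, "rx": 0, "ry": 0, "rz": 0, "claw": 0}, {"x": 0, "y": 0, "z": 0, "rx": 0, "ry": 0, "rz": 0, "claw": 0}]'

```text
time: 22.93
tool_pos: [0.4936, -0.3269, 0.1315]
tool_rot: [-0.751, -1.567, -1.943]
contact_force: [0.6, -1.0, -0.0]
opening: 0.0444
grip_force: 0.0
```

```bash
python3 st.py
python3 - <<'E'
from hub import *
b,d=read_camera("side"); cv2.imwrite("pics/s6.png",cv2.resize(b[60:230,240:400],None,fx=3.5,fy=3.5,interpolation=cv2.INTER_CUBIC))
E
```

```text
{'time': np.float64(22.933), 'qpos': array([-1.303,  0.981,  1.822,  1.402,  1.633, -1.235]), 'contact_force': array([ 0.609, -0.967, -0.034]), 'torque': array([-0.193,  0.446, -0.001]), 'opening': np.float64(0.044), 'grip_force': np.float64(0.0), 'tool_pos': array([ 0.494, -0.327,  0.132]), 'tool_rot': array([-0.751, -1.567, -1.943])}
```

View pics/s6.png

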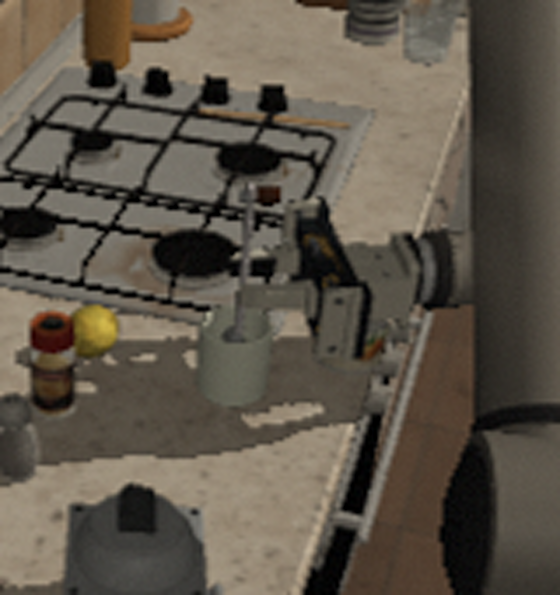

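Released; the crank stands in the pot at crop (290,245), grip up. I withdraw straight back along the tool.

Call:
step_arm --steps '[{"x": 0, "y": 0, "z": -0.015, "rx": 0, "ry": 0, "rz": 0, "claw": 0.1}, {"x": 0, "y": 0, "z": -0.03, "rx": 0, "ry": 0, "rz": 0, "claw": 0.1}, {"x": 0, "y": 0, "z": -0.05, "rx": 0, "ry": 0, "rz": 0, "claw": 0.1}, {"x": 0, "y": 0, "z": -0.08, "rx": 0, "ry": 0, "rz": 0, "claw": 0.1}, {"x": 0, "y": 0, "z": -0.11, "rx": 0, "ry": 0, "rz": 0, "claw": 0.1}, {"x": 0, "y": 0, "z": -0.13, "rx": 0, "ry": 0, "rz": 0, "claw": 0.1}, {"x": 0, "y": 0, "z": -0.13, "rx": 0, "ry": 0, "rz": 0, "claw": 0.1}, {"x": 0, "y": 0, "z": -0.13, "rx": 0, "ry": 0, "rz": 0, "claw": 0.1}, {"x": 0, "y": 0, "z": -0.13, "rx": 0, "ry": 0, "rz": 0, "claw": 0.1}]'

```text
time: 23.73
tool_pos: [0.4055, -0.3692, 0.1312]
tool_rot: [-0.85, -1.567, -1.844]
contact_force: [0.8, 0.2, -0.1]
opening: 0.0506
grip_force: 0.0
```

```bash
python3 st.py
python3 - <<'E'
from h import *
c,b,d=see("side","pot"); 
P=cloud(c,d,d>0); Q=P[(np.hypot(P[:,0]-.49,P[:,1]+.327)<.1)&(P[:,2]>.1)&(P[:,2]<.26)]
print(len(Q)); 
for z in(.1,.13,.16,.19,.22): 
    q=Q[(Q[:,2]>=z)&(Q[:,2]<z+.03)]; print(z,len(q),np.median(q,0).round(3) if len(q) else '')
print(Q[:,2].max()); see("side","nut"); see("side","saucer")
cv2.imwrite("pics/s7.png",cv2.resize(b[60:360,180:400],None,fx=2,fy=2,interpolation=cv2.INTER_CUBIC))
E
```

```text
{'time': np.float64(23.733), 'qpos': array([-1.488,  0.988,  1.788,  1.229,  1.701, -1.224]), 'contact_force': array([ 0.771,  0.201, -0.1  ]), 'torque': array([-0.237,  0.444, -0.012]), 'opening': np.float64(0.051), 'grip_force': np.float64(0.0), 'tool_pos': array([ 0.406, -0.369,  0.131]), 'tool_rot': array([-0.85 , -1.567, -1.844])}
pot 0.89 [294. 148. 314. 175.] top z 0.0815 circle 0.4896 -0.3289 0.0396 box [ 0.4523 -0.3683  0.0755] [ 0.5238 -0.2906  0.0955]
160
0.1 24 [ 0.485 -0.328  0.117]
0.13 32 [ 0.484 -0.33   0.143]
0.16 18 [ 0.486 -0.326  0.176]
0.19 27 [ 0.486 -0.327  0.208]
0.22 59 [ 0.478 -0.329  0.23 ]
0.2359366962708136
nut 0.67 [243. 316. 268. 342.] top z 0.0368 circle 0.4353 0.3341 0.0256 box [0.4102 0.309  0.0308] [0.46   0.3585 0.0385]
nut 0.63 [258. 262. 281. 285.] top z 0.0309 circle 0.4579 0.1647 0.0257 box [0.4328 0.1407 0.0249] [0.4816 0.1903 0.0332]
saucer 0.9 [223. 304. 282. 352.] top z 0.0174 circle 0.4361 0.3345 0.066 box [0.3717 0.269  0.0114] [0.5012 0.399  0.0321]
```

View pics/s7.png

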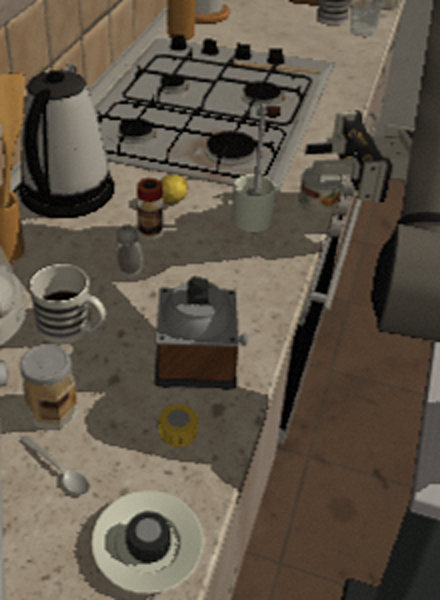

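The crank stands upright in the pot at crop (190,255), the nut lies in the saucer at (538,148), and the arm is clear.

```bash
python3 -c "
from cell import robot
print(robot.hand_in())"
```

```text
the job is handed in; nothing more can be done
None
```

The job is handed in: the nut (reverse thread) is in the saucer, and the crank was laid flat, regripped and now stands upright, hub end down, in the pot; I turned the nut only the loosening way, because it passed 20° without a hard stop.

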